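# Turn the primed cover plate with the filling knife

### The arm

A 7-joint arm with a two-finger parallel gripper is mounted at the origin on the work surface. World frame = base frame: x ahead of the robot, y to its left, z up, the work surface at z = 0. Lengths are in mm, angles in rad, forces in N, time in s.
With the tool pointing down it reaches from about 400 to 875 mm from the base axis. Payload 4.4 kg.
Tool frame: the origin (TCP) lies midway between the tips of the shut fingers; the grasp point (between the pads) lies ctrl.grip_depth behind it (ctrl.grip_depth is the distance from the TCP to the grasp point, in mm); z points along the fingers, y is the line along which they close (so a half turn about z gives the same grasp; the last joint's range is limited). The gripper opens to 85 mm and grips with 20 to 120 N. Pads are 22 mm wide; open, the fingers measure 114 mm over their backs; the gripper's body (76 mm by 85 mm) begins 54 mm behind the grasp point. The pads swing forward as they close: fully open they stand 13 mm farther back than shut.
Start: joints at [-1.314, 0.628, 0.038, 1.517, -0.027, 0.996, -0.02], TCP at [206.171, 616.45, 231.313] pointing down, gripper open.
Joint ranges: [-3.06, 3.06], [-0.37, 2.12], [-1.25, 1.32], [0.18, 2.47], [-1.1, 4.24], [0.23, 1.98], [-2.94, 2.94]. Speed limits (rad/s): [2.57, 2.57, 3.14, 3.14, 3.14, 3.14, 3.14].

### API

Orientations are given as [roll, pitch, yaw] about the fixed x, y, z axes, in that order (R = Rz(yaw) Ry(pitch) Rx(roll)).
In Python, from cell import ctrl gives the robot as it stands.
- The arm moves only by the tool carry_out, never from a script. Its argument "deltas" is one flat list of numbers, 7 for each row, row after row: the turn, a rotation vector about the tool's x, y, z in degrees, then the shift along the tool's x, y, z in m, then the closure, from -1 (fully open) to 1 (shut). In form: [wx, wy, wz, dx, dy, dz, claw, wx, wy, wz, dx, dy, dz, claw, ...]. A call has 1 to 12 rows; each row shifts and turns the commanded pose from where the row before left it, along the tool's axes as they then stand; what a row does not reach is not made up. A row lasts 1/8 s, in which the tool goes at most 62.5 mm and 10.7 degrees, less where a joint would pass 70% of its speed; a pose out of reach is approached as far as the arm can. A call with a gripper value outside its range is refused whole. The fingers move at their own pace and stop on an object; the grip force is fixed at half the most. Time passes only in rows, so rows that do not move let the fingers close. It gives the time, the measured TCP pose, the force, the opening and the grip force at its end, in the units of the state.
- ctrl.read_state(): the state, without advancing time (a new reading comes with each control period).
- ctrl.get_image(name): name is "scene" or "top"; returns the picture (400x640x3 uint8, red, green, blue); there is no depth.
- ctrl.calibration(name): a dict with "mtx" (3x3 intrinsics, pixels), "R" (3x3) and "t" (3): a world point X has camera coordinates R X + t. Camera axes: x right, y down, z forward; pixel columns grow to the right and rows downward; lengths in mm; the calibration is good to about 2 mm. A picture is of the moment at which its call begins. calibration takes no time and is no camera call.
- ctrl.finish_job(): hands the job in; it is judged then, once.
The state is a dict: "clock": time; "qpos": joint angles; "qd": joint speeds; "tau": joint torques, N m; "eef_pos": TCP position; "tool_rot": TCP orientation; "force": force on the tool from outside, world axes, zero at the start; "torque": the same for the moment, N m; "width": finger opening in mm; "gripper_force": force on a finger pad.
Only numpy, scipy, OpenCV 4.12 (cv2) and the standard library are available. Lean on these libraries where they do the work, as an engineer would, in place of code of your own. Each camera call takes 0.05 s, during which the arm holds its last target. There are 200 camera calls.

### The job

The grey primer on top of the square aluminium cover plate is touch-dry: take the wide filling knife by its handle, work its blade in under the plate, pressing only lightly on the soft paint board (the ends of the drying slats keep the plate from sliding away), and flip the plate over onto the slats with a quick turn of the wrist, so that it lies flat on them with its bare underside up. The gripper itself must never touch the plate, and the knife must not be rammed against it. Then lay the knife down flat on the plank, clear of the board and of everything else, let go of it, and leave the other things where they are.

Things in the scene. Friction and masses are not known exactly. Their poses are not given: they have to be found in the camera images.
- knife: Wide filling knife (spatula), 165 g. Origin: centre of its wooden handle (110 long x 26 wide x 22 thick, mm); x points along the handle to the blade, z normal to the blade, up as it lies. Middle of the blade's straight 95 mm front edge: x = +165, y = 0, z = 0 but for the blade's bend. Centre of mass: x = +40. It lies on its handle, origin 11 mm over the plank.
- blade_root (a point): Root of the knife's steel blade, x = +67 mm in the knife's frame. Blade 98 long, 1.5 thick, 36 wide at the root, 95 wide from 50 mm on. Bent by use: it leaves the root at a fixed angle of up to 6 degrees up or down, so its edge lies anywhere from z = -10 to +10 mm in the knife's frame and must be felt or seen. It springs at the root: the edge yields about 0.25 mm per newton.
- plate: Square aluminium cover plate, 100 x 100 x 8 mm, about 0.2 kg. Origin: its centre; z normal to it, up at the start (primed face up), to point down at the end. All edges bevelled on both faces, 2.2 high x 6 wide. Lies loose on the flat half of the board, 3 to 20 mm short of the slat ends and nearly square to them. Spoilt if the gripper touches it, chipped if the knife bears on it with over 25 N.
- board: Paint board fixed on the plank, plywood 325 x 160 mm, 10 to 16 thick; the blade scores it above 6 N. Origin: on its upper face (10 to 16 mm over the plank), mid-width, at the slat ends; z up. Flat half, with the plate: x = -170 to 0. Three drying slats, x = 0 to 150, 18 wide, 6 high, centred at y = -50, 0, 50; their square ends stop the pushed plate.
- charger: White charger box, 100 x 150 x 68 mm, origin under its centre. Bystander.
- parts_bin: Black plastic parts bin with its flip-top lid shut, 128 x 186 x 92 mm, origin under its centre. Bystander.
- screwdriver: Screwdriver, 210 mm long, lying, handle (diameter 26) to its -x; origin under its middle. Bystander.
- spanner: Chrome ring spanner, 224 mm long, 12 high, lying along its x; origin under its middle. Bystander.
- cup: Clear plastic cup, 72 mm wide at the rim, 75 high, with three loose steel bolts in it; origin under its centre. Bystander.
- tape: Roll of masking tape lying flat, 100 mm across, 24 high; origin under its centre. Bystander.
- tin: Small round paint tin, 87 mm across, 77 high; origin under its centre. Bystander.
- sanding_block: Cork sanding block, 110 x 60 x 26 mm; origin under its centre. Bystander.
Not all that is in view belongs to the job. What is meant by the knife is not yellow, and is the larger of those in its own colour.

How it is judged:
By the outcome, as a careful person would: the job done as asked, in the order asked, and still so for the second after the job is handed in, with the robot touching nothing.
It also fails if it takes over 58 s, if anything falls off the work surface, if the arm or the gripper's body presses on something with over 40 N, if the wrist force passes 120 N, or if a joint passes its speed limit or range.

## Working session

There is one attempt and no reset: what is moved stays moved. The work goes in short steps, Python scripts to look and compute and a tool call to move; the robot and the scene stay as the last step left them, time stands still between calls to the robot, and variables do not carry over. Pictures are saved under pics/ and viewed, at most 10 in all, crops included, and the job is handed in when it is done.

Besides the shell and the picture viewer there is one more tool, called after "Emit:" in YAML: its name, and indented under it one key for each argument. carry_out: Moves the arm, as the interface text tells. Its arguments: {"type":"object","properties":{"deltas":{"type":"array"}},"required":["deltas"]}

```bash
mkdir -p pics; ls; python3 - <<'E'
from cell import ctrl
import cv2
for n in("scene","top"):
    cv2.imwrite(f"pics/{n}0.png",ctrl.get_image(n)[:,:,::-1])
    c=ctrl.calibration(n);print(n,c)
print(ctrl.read_state(),ctrl.grip_depth)
E
```

```text
pics
scene {'mtx': array([[414.25107892,   0.        , 323.65614517],
       [  0.        , 414.25107892, 196.89771761],
       [  0.        ,   0.        ,   1.        ]]), 'R': array([[ 0.61438065,  0.78897912,  0.00695468],
       [ 0.49744474, -0.38048986, -0.77960003],
       [-0.61244196,  0.48243074, -0.62623912]]), 't': array([-332.62972759, -197.6139368 , 1623.32301336])}
top {'mtx': array([[444.01793335,   0.        , 314.44064253],
       [  0.        , 444.01793335, 199.99694595],
       [  0.        ,   0.        ,   1.        ]]), 'R': array([[-0.01702486, -0.99971377, -0.01680852],
       [-0.99741668,  0.01815428, -0.06950095],
       [ 0.0697862 ,  0.01558185, -0.99744027]]), 't': array([  29.05549815,  524.60777147, 1332.20661822])}
{'clock': 0.1, 'qpos': array([-1.31382809,  0.62924986,  0.03841424,  1.51826802, -0.02701077,
        0.99628504, -0.01999665]), 'qd': array([ 0.00090583, -0.00343555, -0.00044479, -0.0034111 , -0.00190009,
       -0.00158121,  0.0006702 ]), 'tau': array([ 2.79321641e-03, -5.64527464e+01,  1.23057313e+00, -1.93972170e+01,
        1.13619893e-02,  5.46379466e-03,  1.30740219e-05]), 'eef_pos': array([205.95028258, 615.92446288, 230.4829097 ]), 'tool_rot': array([-3.13989900e+00, -1.02224879e-05,  2.81884658e+00]), 'force': array([ 0.50194712, -0.17283821, -0.2575184 ]), 'torque': array([-0.00796483,  0.01046895, -0.0225899 ]), 'gripper_force': 0.0, 'width': 85.1301279430351} 18.700000000000003
```

View pics/top0.png

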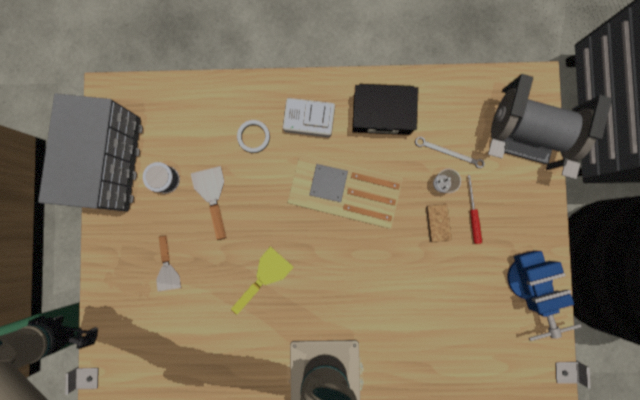

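View pics/scene0.png

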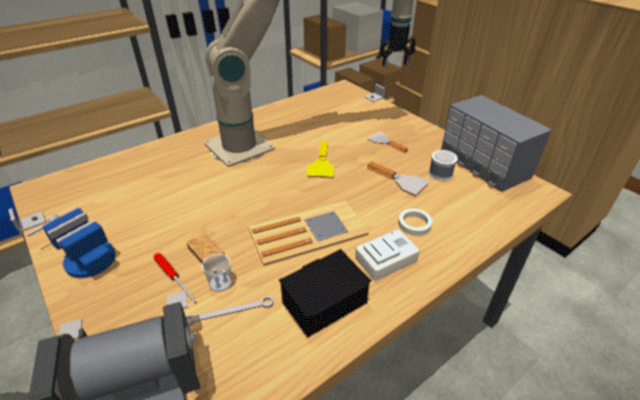

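Candidates for the knife in the top view are:
- the orange-handled one at (213,200)
- the smaller orange one at (167,265)
- the yellow one at (262,280)

The first is not yellow and is the larger of the two in its colour, so I choose it. I'll check that with a close crop.

```bash
cat > h.py <<'E'
import numpy as np,cv2
from scipy.spatial.transform import Rotation as Ro
from cell import ctrl
def ray(n,p,z):
    "pixel -> world at height z"
    c=ctrl.calibration(n);d=c["R"].T@np.linalg.solve(c["mtx"],[p[0],p[1],1.]);o=-c["R"].T@c["t"]
    return o+d*(z-o[2])/d[2]
def proj(n,X):
    c=ctrl.calibration(n);q=c["mtx"]@(c["R"]@np.asarray(X,float)+c["t"]);return q[:2]/q[2]
def crop(img,x,y,w,h,W):
    return cv2.resize(img[y:y+h,x:x+w],(W,int(h*W/w)),interpolation=cv2.INTER_CUBIC)
E
python3 - <<'E'
from h import *
t=cv2.imread("pics/top0.png");s=cv2.imread("pics/scene0.png")
a=crop(t,185,150,220,90,800);b=crop(s,240,150,200,66,800)
cv2.imwrite("pics/c1.png",np.vstack([a,b[:264]])[:600])
E
```

```text
(no output)
```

View pics/c1.png

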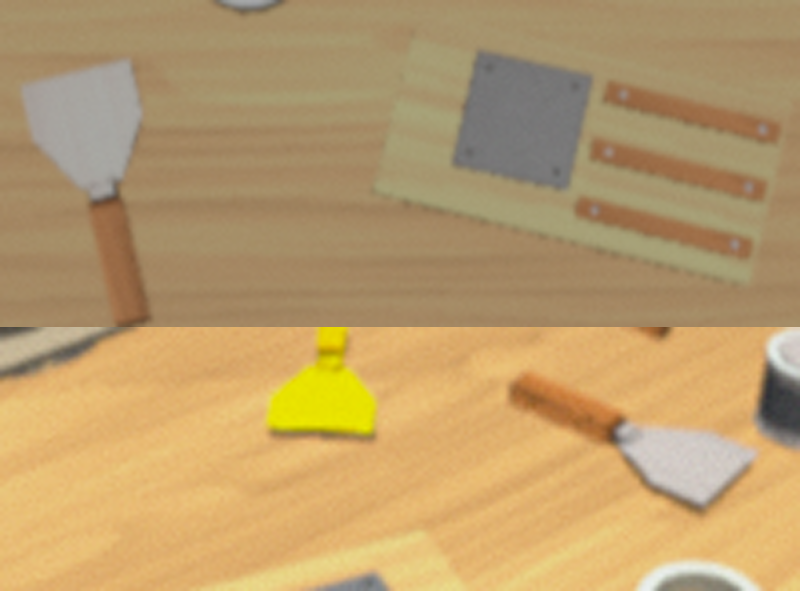

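The crop confirms it: a large orange-handled knife, blade edge corners at about (191,174) and (221,166.5) in the top view, with the handle running down to about (221,238). The plate's corners are near (316,164), (348,171), (341,202) and (310,195), with the slat ends to its right.

```bash
cat > fit.py <<'E'
from h import *
from scipy.optimize import least_squares
T=lambda c:(185+c[0]/3.636,150+c[1]/3.636)
S=lambda c:(240+c[0]/4,150+(c[1]-327)/4)
def tri(a,b):
    f=lambda X:np.r_[proj("top",X)-a,proj("scene",X)-b]
    r=least_squares(f,[500,100,20]);return r.x.round(1),r.fun.round(2)
def handle(n,img,x,y,w,h):
    hs=cv2.cvtColor(img[y:y+h,x:x+w],cv2.COLOR_BGR2HSV)
    m=cv2.inRange(hs,(0,110,40),(14,255,255));m=cv2.morphologyEx(m,cv2.MORPH_OPEN,np.ones((2,2)))
    k,l,st,c=cv2.connectedComponentsWithStats(m);i=1+st[1:,4].argmax()
    p=np.argwhere(l==i)[:,::-1].astype(np.float32)
    return cv2.minAreaRect(p+np.float32([x,y])),st[i,4]
if __name__=="__main__":
    t=cv2.imread("pics/top0.png");s=cv2.imread("pics/scene0.png")
    print("edge L,R",tri(T((23,87)),S((700,512))),tri(T((130,60)),S((755,455))))
    print("root",tri(T((104,196)),S((622,432))))
    (c,wh,a),n=handle("top",t,195,195,40,50);print(c,wh,a,n,ray("top",c,15))
    for b in cv2.boxPoints((c,wh,a)):print("hc",b,ray("top",b,16).round(1))
    bd=[ray("top",T(c),13) for c in[(412,38),(375,192),(748,283)]];print("board",np.round(bd,1),np.linalg.norm(bd[0]-bd[1]),np.linalg.norm(bd[1]-bd[2]))
    P=np.array([ray("top",T(c),21) for c in[(478,50),(592,75),(568,188),(455,165)]]);print("plate",P.round(1),P.mean(0),[np.linalg.norm(P[i]-P[i-1]).round(1) for i in range(4)])
    sl=np.array([ray("top",T(c),19) for c in[(606,92),(592,149),(578,207)]]);print("slat ends",sl.round(1))
    print("scene bd corner")
E
python3 fit.py
```

```text
edge L,R (array([605.5, 399.7, -53. ]), array([ 5.42,  4.89,  7.94, -1.37])) (array([644.2, 314.7,  59.6]), array([-6.19, -5.57, -8.92,  1.53]))
root (array([521. , 332. ,   9.6]), array([-0.66, -0.56, -0.98,  0.14]))
(218.3791961669922, 222.64324951171875) (34.403507232666016, 9.743911743164062) 77.00537872314453 320 [461.3829863  314.04340039  15.        ]
hc [209.76402 206.97752] [509.7 340.1  16. ]
hc [219.2584  204.78651] [515.8 311.   16. ]
hc [226.99437 238.30898] [413.3 287.6  16. ]
hc [217.49998 240.49998] [407.2 316.6  16. ]
board [[ 648.2   67.4   13. ]
 [ 518.3  100.4   13. ]
 [ 436.6 -210.    13. ]] 134.06547186194786 320.9666332903711
plate [[635.7  11.7  21. ]
 [612.7 -83.4  21. ]
 [518.2 -61.3  21. ]
 [539.2  32.6  21. ]] [576.43258123 -25.11148339  21.        ] [np.float64(98.8), np.float64(97.9), np.float64(97.0), np.float64(96.3)]
slat ends [[598.4 -95.   19. ]
 [550.6 -82.2  19. ]
 [502.3 -69.4  19. ]]
scene bd corner
```

```bash
python3 - <<'E'
from fit import *
l=tri(T((23,87)),S((755,455)));r=tri(T((130,60)),S((700,512)));print(l,r)
s=cv2.imread("pics/scene0.png");(c,wh,a),n=handle("scene",s,360,155,40,30);print(c,wh,a,n)
print(tri((218.4,222.6),c))
L,R=[ray("top",T(c),11)for c in((23,87),(130,60))];m=(L+R)/2;print(L,R,np.linalg.norm(L-R),m)
for p in [(461,314),(410,302.1)]:
    d=m[:2]-p;print(np.linalg.norm(d),np.degrees(np.arctan2(d[1],d[0])))
d=L-R;print("edge normal",np.degrees(np.arctan2(-d[0],d[1])))
# silhouette fit of the knife over both masks
K=np.array([[x,y,z]for x in(-55,55)for y in(-13,13)for z in(-11,11)],float)
obs={}
for n,f,x,y,w,h in(("top","top0",195,195,40,50),("scene","scene0",360,155,50,32)):
    im=cv2.imread(f"pics/{f}.png");obs[n]=handle(n,im,x,y,w,h)[0]
def pred(n,v):
    c,s_=np.cos(v[2]),np.sin(v[2]);W=K@np.array([[c,s_,0],[-s_,c,0],[0,0,1]])+[v[0],v[1],11]
    return np.array([proj(n,w) for w in W])
def res(v):
    o=[]
    for n in obs:
        c0=np.array(obs[n][0]);b=cv2.boxPoints(obs[n])-c0
        p=pred(n,v);h=cv2.convexHull(p.astype(np.float32))
        M=cv2.moments(h);o+=[M["m10"]/M["m00"]-c0[0],M["m01"]/M["m00"]-c0[1]]
    return o
r_=least_squares(lambda v:res([v[0],v[1],np.radians(13)]),[461,314]);print(r_.x,r_.fun)
E
```

```text
(array([614.9, 400.7,   8.9]), array([-0.5 , -0.46, -0.75,  0.14])) (array([636.4, 309.9,   3.8]), array([-0.32, -0.28, -0.46,  0.07]))
(382.05169677734375, 170.62066650390625) (26.554431915283203, 8.541985511779785) 21.801406860351562 188
(array([464.3, 318.9,   7.3]), array([-1.02, -0.83, -1.53,  0.19]))
[613.1113059  398.47699407  11.        ] [634.43165849 307.28800376  11.        ] 93.64822148394137 [623.77148219 352.88249892  11.        ]
167.35114023043857 13.434924095193205
219.72052428950465 13.363205084937427
edge normal 13.159595581835575
[461. 314.] [ 0.26097488  0.10610046 -2.80630849 -0.46893099]
```

```bash
cat >> h.py <<'E'
FL=np.diag([-1.,1,-1])
def toolR(yaw,pitch,tilt=-25):
    "knife heading yaw, nose-down pitch (deg) -> tool rotation; tilt of the tool in the grasp"
    return Ro.from_euler("ZY",[yaw,pitch],degrees=True)*Ro.from_matrix(FL)*Ro.from_euler("y",tilt,degrees=True)
def now():
    s=ctrl.read_state();return s["eef_pos"],Ro.from_euler("xyz",s["tool_rot"]),s
def plan(p1,R1,n,start=None):
    p,R=start if start else now()[:2]
    w=(R.inv()*R1).as_rotvec(degrees=True)/n;p=np.array(p);out=[]
    st=(np.array(p1)-p)/n
    for i in range(n):
        d=R.inv().apply(st)/1000;out.append(np.r_[w,d]);R=R*Ro.from_rotvec(w,degrees=True)
    print(np.array2string(np.array(out).round([2,2,2,4,4,4]),separator=", ",suppress_small=True))
E
python3 - <<'E'
from h import *
plan([472,317,70],toolR(13.3,0),8)
E
```

```text
Traceback (most recent call last):
  File "h.py", line 24, in plan
    print(np.array2string(np.array(out).round([2,2,2,4,4,4]),separator=", ",suppress_small=True))
                          ~~~~~~~~~~~~~~~~~~~^^^^^^^^^^^^^^^
TypeError: 'list' object cannot be interpreted as an integer
```

```bash
sed -i 's/\.round(\[2,2,2,4,4,4\])/.round(4)/' h.py
python3 - <<'E'
from h import *
plan([472,317,70],toolR(13.3,0),8)
E
```

```text
[[-0.8785, -3.0473, -3.9076, -0.0434, -0.0249,  0.0201],
 [-0.8785, -3.0473, -3.9076, -0.0405, -0.028 ,  0.0219],
 [-0.8785, -3.0473, -3.9076, -0.0372, -0.031 ,  0.0235],
 [-0.8785, -3.0473, -3.9076, -0.0337, -0.0338,  0.0249],
 [-0.8785, -3.0473, -3.9076, -0.03  , -0.0364,  0.0261],
 [-0.8785, -3.0473, -3.9076, -0.026 , -0.0387,  0.027 ],
 [-0.8785, -3.0473, -3.9076, -0.0218, -0.0408,  0.0277],
 [-0.8785, -3.0473, -3.9076, -0.0175, -0.0425,  0.0281]]
```

Emit:
carry_out:
  deltas: [-0.9, -3, -3.9, -0.0434, -0.0249, 0.0201, -0.1, -0.9, -3, -3.9, -0.0405, -0.028, 0.0219, -0.1, -0.9, -3, -3.9, -0.0372, -0.031, 0.0235, -0.1, -0.9, -3, -3.9, -0.0337, -0.0338, 0.0249, -0.1, -0.9, -3, -3.9, -0.03, -0.0364, 0.0261, -0.1, -0.9, -3, -3.9, -0.026, -0.0387, 0.027, -0.1, -0.9, -3, -3.9, -0.0218, -0.0408, 0.0277, -0.1, -0.9, -3, -3.9, -0.0175, -0.0425, 0.0281, -0.1, 0, 0, 0, 0, 0, 0, -0.1]

```text
clock: 1.23
eef_pos: [429.4, 365.1, 103.3]
tool_rot: [-3.131, 0.372, -3.037]
force: [0.1, 0.1, -0.3]
width: 46.8
gripper_force: 0.0
```

```bash
python3 - <<'E'
from h import *
p,R,s=now();print(p,s["force"],s["qpos"].round(2),s["width"],(R.inv()*toolR(13.3,0)).as_rotvec(degrees=True))
print(R.inv().apply(np.array([472,317,12])-p))
cv2.imwrite("pics/t1.png",crop(ctrl.get_image("top")[:,:,::-1],185,140,60,60,500))
cv2.imwrite("pics/s1.png",ctrl.get_image("scene")[:,:,::-1])
a=cv2.imread("pics/t1.png")
b=crop(cv2.imread("pics/s1.png"),350,130,90,80,300*9//8)
o=np.zeros((500,840,3),np.uint8);o[:,:500]=a;o[:b.shape[0],500:500+b.shape[1]]=b
cv2.imwrite("pics/c2.png",o[:,:800])
E
```

```text
[429.41033525 365.14891692 103.25489528] [ 0.13796428  0.08828556 -0.28933988] [-0.97  0.64  0.07  2.15  1.15  0.25 -0.36] 46.81421576434734 [-3.45731467 -3.73671877 -6.68673496]
[ -1.6301267  -51.32203701  99.11127515]
```

View pics/c2.png

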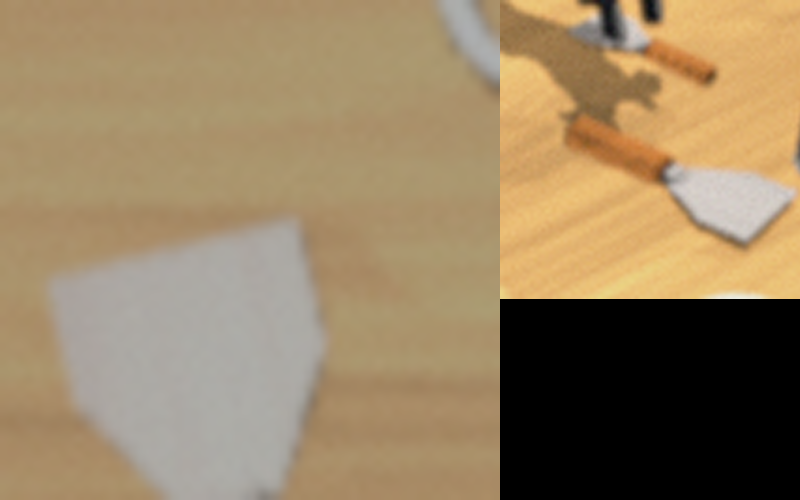

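The tilt was slowed because j6 sits at its lower limit (0.25). I'll fit a kinematic model to know what the wrist can do. The picture shows the knife undisturbed, lying at about (210,185) in the top view.

```bash
cat > kin.py <<'E'
from h import *
from itertools import product
from scipy.optimize import least_squares
q0=np.array([-1.31382809,0.62924986,0.03841424,1.51826802,-0.02701077,0.99628504,-0.01999665]);P0=np.array([205.95,615.92,230.48]);r0=[-3.1399,0,2.81885]
AX="zyzyzyz"
def rots(q,s,c):
    R=Ro.identity();L=[]
    for a,x,g in zip(AX,q,s):R=R*Ro.from_euler(a,g*x);L.append(R)
    return L,R*Ro.from_euler("zx",[0,np.pi])*Ro.from_euler("z",c)
if __name__=="__main__":
    p,R,s=now();q1=s["qpos"];R0=Ro.from_euler("xyz",r0);best=[]
    for sg in product((1,-1),repeat=7):
        if sg[1]<0:continue
        for b in(1,-1):
            # base yaw and tool yaw free
            def f(v):
                o=[]
                for q,Rm in((q0,R0),(q1,R)):
                    E=Ro.from_euler("z",v[0])*rots(q,sg,v[1])[1];o+=list((E.inv()*Rm).as_rotvec())
                return o
            for v0 in((0,0),(0,3.1),(3.1,0),(3.1,3.1),(1.5,1.5),(-1.5,1.5)):
                r=least_squares(f,v0);best.append((r.cost,sg,r.x.round(3)))
            break
    best.sort(key=lambda x:x[0])
    for b in best[:6]:print(b)
E
python3 kin.py
```

```text
(np.float64(0.5414748993370021), (-1, 1, 1, -1, 1, 1, 1), array([-0.763, -2.339]))
(np.float64(0.5414748993451831), (-1, 1, 1, -1, 1, 1, 1), array([-0.763,  3.944]))
(np.float64(0.541474899764673), (-1, 1, 1, -1, 1, 1, 1), array([5.52 , 3.944]))
(np.float64(0.5414748998538903), (-1, 1, 1, -1, 1, 1, 1), array([-0.763,  3.944]))
(np.float64(0.5414749002426895), (-1, 1, 1, -1, 1, 1, 1), array([-0.763, -2.339]))
(np.float64(0.5414749003115359), (-1, 1, 1, -1, 1, 1, 1), array([-0.763, -2.339]))
```

```bash
sed -i 's/R\*Ro.from_euler("zx",\[0,np.pi\])\*/R*/' kin.py; python3 kin.py
```

```text
(np.float64(5.563191037168153e-11), (-1, 1, -1, 1, -1, 1, -1), array([0.   , 1.571]))
(np.float64(5.563191037170941e-11), (-1, 1, -1, 1, -1, 1, -1), array([0.   , 1.571]))
(np.float64(5.56319103717976e-11), (-1, 1, -1, 1, -1, 1, -1), array([0.   , 1.571]))
(np.float64(5.5631910372101114e-11), (-1, 1, -1, 1, -1, 1, -1), array([0.   , 1.571]))
(np.float64(5.563191037210492e-11), (-1, 1, -1, 1, -1, 1, -1), array([0.   , 1.571]))
(np.float64(5.5631910372407637e-11), (-1, 1, -1, 1, -1, 1, -1), array([6.283, 1.571]))
```

```bash
cat > kin2.py <<'E'
from kin import *
SG=(-1,1,-1,1,-1,1,-1)
LO=np.array([-3.06,-.37,-1.25,.18,-1.1,.23,-2.94]);HI=np.array([3.06,2.12,1.32,2.47,4.24,1.98,2.94])
q1=np.array([-0.97,0.64,0.07,2.15,1.15,0.25,-0.36])
def links(q):
    L,R=rots(q,SG,np.pi/2);z=[0,0,1];y=[0,1,0]
    return np.array([z,L[1].apply(z),L[3].apply(z),L[5].apply(z),L[0].apply(y),L[2].apply(y),L[4].apply(y)]).T,R
LEN=None
def fitlen(S):
    A=np.vstack([links(q)[0][:,:4] for q,_ in S]);b=np.hstack([p for _,p in S])
    x=np.linalg.lstsq(A,b,rcond=None)[0];return x,(A@x-b).round(2)
def fk(q,ln):
    A,R=links(q);return A[:,:4]@ln,R
def ik(p,R,q,ln):
    def f(x):
        a,B=fk(x,ln);return np.r_[(a-p)/100,(B.inv()*R).as_rotvec(),.003*(x-q)]
    r=least_squares(f,np.clip(q,LO+.01,HI-.01),bounds=(LO,HI));a,B=fk(r.x,ln)
    return r.x,np.linalg.norm(a-p),np.degrees((B.inv()*R).magnitude())
YB=-104.8;OB=np.array([550.6,-82.2,13.])
XB=np.array([np.cos(np.radians(YB)),np.sin(np.radians(YB)),0]);YBv=np.array([-XB[1],XB[0],0])
def tcpk(g,t,zt):  # TCP in the knife frame
    return np.array([g,0,zt-11.])
def pose(tip,yaw,pitch,t,tk,edge=-5.):
    K=Ro.from_euler("ZY",[yaw,pitch],degrees=True)
    return tip+K.apply(tk-np.array([165,0,edge])),toolR(yaw,pitch,-t)
def bd(x,y,z):return OB+XB*x+YBv*y+np.array([0,0,z])
E
python3 - <<'E'
from kin2 import *
p,R,s=now();ln,e=fitlen([(q0,P0),(s["qpos"],p)]);print(ln,e)
for t in(0,20,35,45,55):
  tk=tcpk(10,t,11*np.sin(np.radians(t))+1)
  Kg=np.array([461.5,314.3,11]);Rk=Ro.from_euler("Z",13.3,degrees=True)
  rng=np.random.default_rng(0)
  def chain(q):
    tot=[];Q=[]
    for lbl,pp,RR in seq:
        q,ep,er=ik(pp,RR,q,ln);tot.append(max(ep,5*er));Q.append(q)
    return tot,Q
  seq=[("ins",*pose(bd(-150,10,0),YB,12,t,tk)),("end",*pose(bd(-20,10,0),YB,12,t,tk))]
  for a in range(0,89,11):
    c=np.radians(a);seq.append((a,*pose(bd(-4-16*np.cos(c),10,16*np.sin(c)),YB,12+a,t,tk)))
  best=None
  for k in range(12):
    q=s["qpos"] if k==0 else q0 if k==1 else rng.uniform(LO,HI)*[.5,1,1,1,1,1,1]
    tot,Q=chain(q)
    if best is None or sum(tot)<sum(best[0]):best=(tot,Q)
  g=ik(Kg+Rk.apply(tk),toolR(13.3,0,-t),s["qpos"],ln)
  print("T",t,"grasp",g[1].round(1),g[2].round(1),g[0].round(2)," err",np.round(best[0],1));print(best[1][1].round(2),best[1][-1].round(2),"maxstep",np.abs(np.diff(best[1],axis=0))[2:].max(0).round(2))
E
```

```text
[496.81959113 503.21908151 419.38980126 440.38202411] [-26.08   5.5    4.29   0.7    1.07  -4.29]
T 0 grasp 0.0 0.0 [-0.24  0.95 -0.5   1.82  0.78  0.58  0.56]  err [0. 0. 0. 0. 0. 0. 0. 0. 0. 0. 0.]
[ 0.67  1.17 -1.05  1.79  1.12  0.82 -1.1 ] [ 1.41  1.99 -1.25  1.1   0.07  1.58  0.46] maxstep [0.22 0.13 0.12 0.2  0.24 0.21 0.33]
T 20 grasp 0.0 0.0 [-0.46  0.87 -0.31  2.17  2.06  0.42 -0.87]  err [0. 0. 0. 0. 0. 0. 0. 0. 0. 0. 0.]
[ 0.31  1.09 -0.88  1.63  1.07  1.07 -1.25] [ 1.47  1.76 -1.25  1.33  0.22  1.35  0.33] maxstep [0.24 0.14 0.13 0.18 0.21 0.19 0.31]
T 35 grasp 0.0 0.0 [-0.53  1.02 -0.37  2.34  2.45  0.95 -1.35]  err [0. 0. 0. 0. 0. 0. 0. 0. 0. 0. 0.]
[ 0.06  1.15 -0.76  1.44  1.04  1.31 -1.29] [ 1.46  1.57 -1.25  1.49  0.32  1.2   0.19] maxstep [0.25 0.16 0.13 0.16 0.18 0.16 0.3 ]
T 45 grasp 0.0 0.0 [-0.71  1.17 -0.27  2.39  2.52  1.26 -1.61]  err [0. 0. 0. 0. 0. 0. 0. 0. 0. 0. 0.]
[-0.08  1.22 -0.69  1.29  1.04  1.47 -1.28] [ 1.44  1.43 -1.25  1.58  0.39  1.11  0.08] maxstep [0.26 0.16 0.13 0.19 0.18 0.16 0.3 ]
T 55 grasp 0.0 0.0 [-0.94  1.34 -0.14  2.38  2.46  1.49 -1.86]  err [0. 0. 0. 0. 0. 0. 0. 0. 0. 0. 0.]
[-0.05  1.5  -1.09  1.11  1.44  1.91 -1.35] [ 1.4   1.31 -1.25  1.65  0.48  1.04 -0.06] maxstep [0.21 0.15 0.11 0.23 0.18 0.23 0.29]
```

```bash
python3 - <<'E'
from kin2 import *
p,R,s=now()
np.save("s1.npy",np.r_[s["qpos"],p])
A=[];b=[]
for q,pp in((q0,P0),(s["qpos"],p)):
    A.append(links(q)[0]);b.append(pp)
A=np.vstack(A);b=np.hstack(b)
for k in(4,5,6):
    x=np.linalg.lstsq(A[:,[0,1,2,3,k]],b,rcond=None)[0];print(k,x.round(1),(A[:,[0,1,2,3,k]]@x-b).round(2))
plan([472,317,70],toolR(13.3,0,-30),6)
E
```

```text
4 [335.3 559.  381.5 348.8 -28.1] [ 0.02 -0.11  0.13  0.01  0.11 -0.13]
5 [333.9 560.9 381.5 349.9 -28. ] [-0.04  0.16 -0.19 -0.02 -0.16  0.19]
6 [473.8 481.2 433.8 391.6 -25.5] [-1.42 -3.    4.42  0.51  3.53 -4.42]
[[-0.5853, -1.4478, -1.094 , -0.0038, -0.0092,  0.0076],
 [-0.5853, -1.4478, -1.094 , -0.0034, -0.0093,  0.0076],
 [-0.5853, -1.4478, -1.094 , -0.003 , -0.0095,  0.0076],
 [-0.5853, -1.4478, -1.094 , -0.0027, -0.0096,  0.0076],
 [-0.5853, -1.4478, -1.094 , -0.0023, -0.0097,  0.0075],
 [-0.5853, -1.4478, -1.094 , -0.0019, -0.0098,  0.0075]]
```

Emit:
carry_out:
  deltas: [-0.6, -1.4, -1.1, -0.0038, -0.0092, 0.0076, -0.1, -0.6, -1.4, -1.1, -0.0034, -0.0093, 0.0076, -0.1, -0.6, -1.4, -1.1, -0.003, -0.0095, 0.0076, -0.1, -0.6, -1.4, -1.1, -0.0027, -0.0096, 0.0076, -0.1, -0.6, -1.4, -1.1, -0.0023, -0.0097, 0.0075, -0.1, -0.6, -1.4, -1.1, -0.0019, -0.0098, 0.0075, -0.1, 0, 0, 0, 0, 0, 0, -0.1]

```text
clock: 2.2
eef_pos: [471.7, 316.1, 70.1]
tool_rot: [-3.14, 0.516, -2.911]
force: [-0.3, -0.1, 0.6]
width: 46.9
gripper_force: 0.0
```

```bash
cat >> kin2.py <<'E'
def links5(q):
    A,R=links(q);return A[:,:5],R
LN=np.array([335.3,559,381.5,348.8,-28.1])
def fk(q,ln=LN):
    A,R=links5(q);return A@ln,R
E
python3 - <<'E'
from kin2 import *
p,R,s=now();print(p,fk(s["qpos"])[0],s["qpos"].round(2),(R.inv()*toolR(13.3,0,-30)).as_rotvec(degrees=True))
plan([472,317,30],toolR(13.3,0,-30),4)
E
```

```text
[471.70113843 316.12791359  70.132716  ] [469.71178099 313.49107886  72.78427829] [-0.67  0.73 -0.2   2.31  2.26  0.52 -1.22] [-0.13477069 -0.41418008 -0.05468784]
[[-0.0337, -0.1035, -0.0137,  0.0048,  0.0002,  0.0088],
 [-0.0337, -0.1035, -0.0137,  0.0049,  0.0002,  0.0088],
 [-0.0337, -0.1035, -0.0137,  0.0049,  0.0002,  0.0088],
 [-0.0337, -0.1035, -0.0137,  0.0049,  0.0002,  0.0088]]
```

Emit:
carry_out:
  deltas: [0, 0, 0, 0.0071, 0.0003, 0.0127, -0.1, 0, 0, 0, 0.0071, 0.0003, 0.0127, -0.1, 0, 0, 0, 0.0071, 0.0003, 0.0127, -0.1, 0, 0, 0, 0.0071, 0.0002, 0.0125, -0.1, 0, 0, 0, 0, 0, 0, -0.1, 0, 0, 0, 0, 0, 0, -0.1]

```text
clock: 2.95
eef_pos: [472.0, 317.7, 12.5]
tool_rot: [-3.141, 0.518, -2.909]
force: [0.3, -0.5, -0.2]
width: 47.0
gripper_force: 0.0
```

```bash
python3 - <<'E'
from kin2 import *
p,R,s=now();print(p,s["force"],s["qpos"].round(2))
t=ctrl.get_image("top")[:,:,::-1];c=ctrl.get_image("scene")[:,:,::-1]
a=crop(t,185,150,60,100,360);b=crop(c,350,125,80,100,440)
o=np.zeros((600,800,3),np.uint8);o[:a.shape[0],:360]=a[:600];o[:b.shape[0],360:]=b[:600]
cv2.imwrite("pics/c3.png",o)
E
```

```text
[472.00600142 317.73121441  12.4913446 ] [ 0.28691908 -0.51830268 -0.21172014] [-0.63  0.88 -0.26  2.31  2.36  0.66 -1.32]
```

View pics/c3.png

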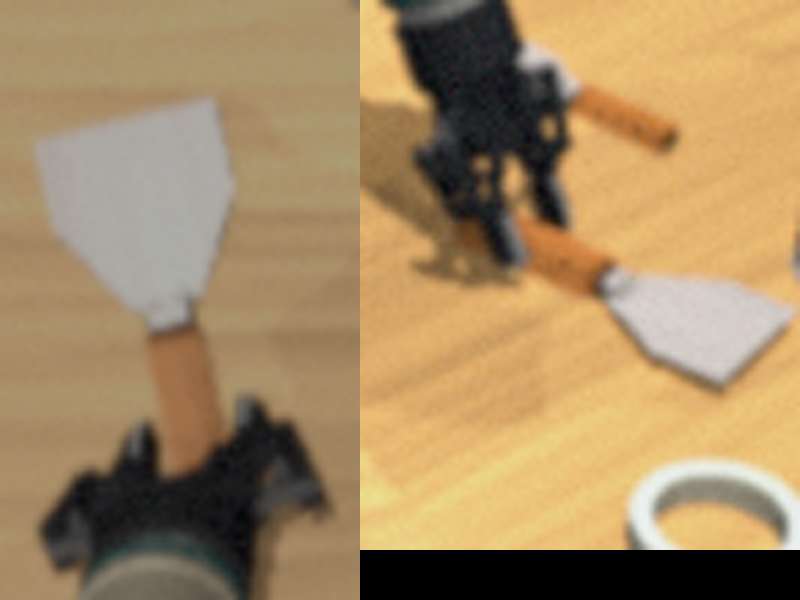

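The fingers straddle the handle, centred on it and about 35 mm behind its front end. I'll lower a little and close.

Emit:
carry_out:
  deltas: [0, 0, 0, 0.0014, 0, 0.0024, -0.1, 0, 0, 0, 0.0013, 0, 0.0024, -0.1, 0, 0, 0, 0, 0, 0, 1, 0, 0, 0, 0, 0, 0, 1, 0, 0, 0, 0, 0, 0, 1, 0, 0, 0, 0, 0, 0, 1, 0, 0, 0, 0, 0, 0, 1, 0, 0, 0, 0, 0, 0, 1]

```text
clock: 4.05
eef_pos: [472.0, 318.0, 7.2]
tool_rot: [-3.141, 0.518, -2.909]
force: [-1.4, -0.1, 4.4]
width: 24.8
gripper_force: 59.3
```

```bash
python3 - <<'E'
from kin2 import *
p,R,s=now();print(p,s["force"],s["torque"],s["width"],s["gripper_force"],s["qpos"].round(2))
tk=Ro.from_euler("Z",13.3,degrees=True).inv().apply(p-[461.5,314.3,11]);print("tcp in knife",tk)
Rk0=Ro.from_euler("Z",13.3,degrees=True)
print((R.inv()*toolR(13.3,0,-30)).as_rotvec(degrees=True))
plan(p+[-20,-30,150],R,4)
E
```

```text
[472.00386082 318.02550194   7.22025615] [-1.40702851 -0.13228462  4.39648261] [0.08356842 0.45999983 0.13093809] 24.846246838004518 59.253270173012424 [-0.63  0.89 -0.26  2.31  2.37  0.68 -1.33]
tcp in knife [11.07918617  1.20916936 -3.77974385]
[-0.01395907 -0.30791609  0.01697165]
[[ 0.    ,  0.    ,  0.    , -0.0128, -0.0062, -0.0358],
 [ 0.    ,  0.    ,  0.    , -0.0128, -0.0062, -0.0358],
 [ 0.    ,  0.    ,  0.    , -0.0128, -0.0062, -0.0358],
 [ 0.    ,  0.    ,  0.    , -0.0128, -0.0062, -0.0358]]
```

```bash
python3 - <<'E'
from kin2 import *
p,R,s=now()
tk=np.array([11,0,-3.8])
P,Q=pose(bd(-145,10,100),YB,12,30,tk);print(P,ik(P,Q,s["qpos"],LN))
p1=p+[0,0,100];start=(p1,R)
plan(P,Q,14,start)
E
```

```text
[635.7231395  200.8308977  146.19217751] (array([-0.11097588,  0.98574529, -0.77396313,  1.31246125,  0.81219257,
        1.41724137, -1.25088127]), np.float64(0.0004520877072294822), np.float64(0.0015098983252015072))
[[ 3.4138,  0.5173,  7.7255, -0.0096, -0.0108,  0.0023],
 [ 3.4138,  0.5173,  7.7255, -0.011 , -0.0093,  0.0028],
 [ 3.4138,  0.5173,  7.7255, -0.0121, -0.0076,  0.0032],
 [ 3.4138,  0.5173,  7.7255, -0.0131, -0.0057,  0.0035],
 [ 3.4138,  0.5173,  7.7255, -0.0137, -0.0036,  0.0036],
 [ 3.4138,  0.5173,  7.7255, -0.0141, -0.0015,  0.0036],
 [ 3.4138,  0.5173,  7.7255, -0.0142,  0.0006,  0.0035],
 [ 3.4138,  0.5173,  7.7255, -0.014 ,  0.0027,  0.0033],
 [ 3.4138,  0.5173,  7.7255, -0.0135,  0.0047,  0.003 ],
 [ 3.4138,  0.5173,  7.7255, -0.0128,  0.0067,  0.0025],
 [ 3.4138,  0.5173,  7.7255, -0.0118,  0.0085,  0.0019],
 [ 3.4138,  0.5173,  7.7255, -0.0106,  0.0101,  0.0013],
 [ 3.4138,  0.5173,  7.7255, -0.0091,  0.0115,  0.0006],
 [ 3.4138,  0.5173,  7.7255, -0.0075,  0.0126, -0.0002]]
```

Emit:
carry_out:
  deltas: [0, 0, 0, -0.0083, 0, -0.0144, 1, 0, 0, 0, -0.02, 0, -0.0346, 1, 0, 0, 0, -0.0217, 0, -0.0376, 1, 3.4, 0.5, 7.7, -0.0096, -0.0108, 0.0023, 1, 3.4, 0.5, 7.7, -0.011, -0.0093, 0.0028, 1, 3.4, 0.5, 7.7, -0.0121, -0.0076, 0.0032, 1, 3.4, 0.5, 7.7, -0.0131, -0.0057, 0.0035, 1, 3.4, 0.5, 7.7, -0.0137, -0.0036, 0.0036, 1, 3.4, 0.5, 7.7, -0.0141, -0.0015, 0.0036, 1, 3.4, 0.5, 7.7, -0.0142, 0.0006, 0.0035, 1, 3.4, 0.5, 7.7, -0.014, 0.0027, 0.0033, 1, 3.4, 0.5, 7.7, -0.0135, 0.0047, 0.003, 1]

```text
clock: 5.55
eef_pos: [576.9, 246.2, 131.4]
tool_rot: [3.084, 0.389, 2.062]
force: [0.7, -0.8, -0.8]
width: 24.6
gripper_force: 58.9
```

```bash
python3 - <<'E'
from kin2 import *
p,R,s=now();print(p,s["width"],s["force"],s["qpos"].round(2))
P,Q=pose(bd(-145,10,100),YB,12,30,np.array([11,0,-3.8]))
plan(P,Q,9)
E
```

```text
[576.8945691  246.21387181 131.38015802] 24.55488629956196 [ 0.70479118 -0.77002826 -0.82150801] [-0.67  0.73  0.    1.74  0.58  0.77 -0.6 ]
[[ 1.9955,  0.3262,  4.4973, -0.0076,  0.0033,  0.0015],
 [ 1.9955,  0.3262,  4.4973, -0.0073,  0.0039,  0.0014],
 [ 1.9955,  0.3262,  4.4973, -0.007 ,  0.0045,  0.0012],
 [ 1.9955,  0.3262,  4.4973, -0.0066,  0.0051,  0.001 ],
 [ 1.9955,  0.3262,  4.4973, -0.0062,  0.0056,  0.0007],
 [ 1.9955,  0.3262,  4.4973, -0.0057,  0.0061,  0.0005],
 [ 1.9955,  0.3262,  4.4973, -0.0052,  0.0066,  0.0002],
 [ 1.9955,  0.3262,  4.4973, -0.0047,  0.007 , -0.    ],
 [ 1.9955,  0.3262,  4.4973, -0.0041,  0.0073, -0.0003]]
```

Emit:
carry_out:
  deltas: [2, 0.33, 4.5, -0.0076, 0.0033, 0.0015, 1, 2, 0.33, 4.5, -0.0073, 0.0039, 0.0014, 1, 2, 0.33, 4.5, -0.007, 0.0045, 0.0012, 1, 2, 0.33, 4.5, -0.0066, 0.0051, 0.001, 1, 2, 0.33, 4.5, -0.0062, 0.0056, 0.0007, 1, 2, 0.33, 4.5, -0.0057, 0.0061, 0.0005, 1, 2, 0.33, 4.5, -0.0052, 0.0066, 0.0002, 1, 2, 0.33, 4.5, -0.0047, 0.007, 0, 1, 2, 0.33, 4.5, -0.0041, 0.0073, -0.0003, 1, 0, 0, 0, 0, 0, 0, 1, 0, 0, 0, 0, 0, 0, 1]

```text
clock: 6.92
eef_pos: [635.2, 202.1, 146.3]
tool_rot: [-3.141, 0.314, 1.319]
force: [-0.0, 0.3, -1.7]
width: 24.6
gripper_force: 58.9
```

```bash
python3 - <<'E'
from kin2 import *
p,R,s=now();print(p,s["width"],s["force"],s["torque"],s["qpos"].round(2))
P,Q=pose(bd(-145,10,100),YB,12,30,np.array([11,0,-3.8]));print(P-p,(R.inv()*Q).as_rotvec(degrees=True))
cv2.imwrite("pics/t4.png",ctrl.get_image("top")[:,:,::-1]);cv2.imwrite("pics/s4.png",ctrl.get_image("scene")[:,:,::-1])
a=crop(cv2.imread("pics/t4.png"),240,140,170,95,800)
b=crop(cv2.imread("pics/s4.png"),240,140,200,40,800)
cv2.imwrite("pics/c4.png",np.vstack([a,b])[:600])
E
```

```text
[635.1779242  202.09725923 146.25741247] 24.56464937477598 [-0.00594816  0.26763376 -1.74615077] [ 0.50266951 -0.08505323 -0.0538323 ] [-0.5   0.85  0.06  1.35  0.21  1.15 -0.82]
[ 0.54521531 -1.26636152 -0.06523496] [ 0.09876342 -0.02366291  0.33514782]
```

View pics/c4.png

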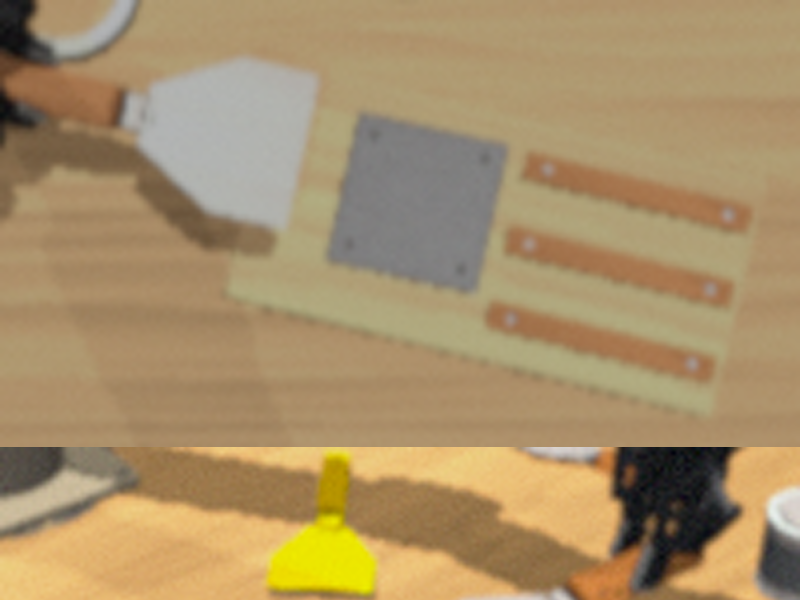

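```bash
python3 - <<'E'
from kin2 import *
T=lambda c:(240+c[0]/4.706,140+c[1]/4.706)
p,R,s=now();tk=np.array([11,0,-3.8])
K=R*Ro.from_euler("y",30,degrees=True)*Ro.from_matrix(FL)
print("knife ZYX",K.as_euler("ZYX",degrees=True))
o=p-K.apply(tk)
print("seen",T((318,75)),T((285,230)))
for e in(-10,-5,0,5,10):print(e,[proj("top",o+K.apply([165,y,e])).round(1) for y in(47.5,-47.5)],[proj("scene",o+K.apply([165,y,e])).round(1) for y in(47.5,-47.5)])
c=ctrl.calibration
P=np.array([ray("top",T(c),21) for c in[(360,112),(508,145),(478,293),(330,262)]]);print("plate",P.round(1),P.mean(0))
B=lambda X:(np.array([ (X-OB)@XB,(X-OB)@YBv]))
print([B(x).round(1) for x in P],B(P.mean(0)))
sl=np.array([ray("top",T(c),19) for c in[(527,163),(508,238),(490,312)]]);print([B(x).round(1) for x in sl])
b=crop(cv2.imread("pics/s4.png"),310,150,120,60,800);cv2.imwrite("pics/c5.png",b)
E
```

```text
knife ZYX [-1.04423360e+02  1.20410559e+01  1.30510100e-02]
seen (307.57331066723333, 155.93710157246068) (300.5609859753506, 188.87377815554612)
-10 [array([304. , 156.5]), array([296.2, 188.7])] [array([358.7, 204.1]), array([344.3, 185.6])]
-5 [array([304.3, 156.3]), array([296.5, 188.6])] [array([358.5, 202.9]), array([344. , 184.4])]
0 [array([304.6, 156.1]), array([296.7, 188.5])] [array([358.3, 201.7]), array([343.8, 183.2])]
5 [array([304.9, 155.9]), array([297. , 188.4])] [array([358. , 200.4]), array([343.5, 182. ])]
10 [array([305.2, 155.7]), array([297.3, 188.4])] [array([357.8, 199.2]), array([343.3, 180.7])]
plate [[635.5  11.6  21. ]
 [612.1 -83.8  21. ]
 [516.5 -62.4  21. ]
 [538.3  32.7  21. ]] [575.60066983 -25.4807708   21.        ]
[array([-112.4,   58.1]), array([-14.1,  59.9]), array([-10.5, -38. ]), array([-107.9,  -41.3])] [-61.22379242   9.68254583]
[array([ 0.6, 51.7]), array([0.1, 1.3]), array([ -0., -48.])]
```

View pics/c5.png

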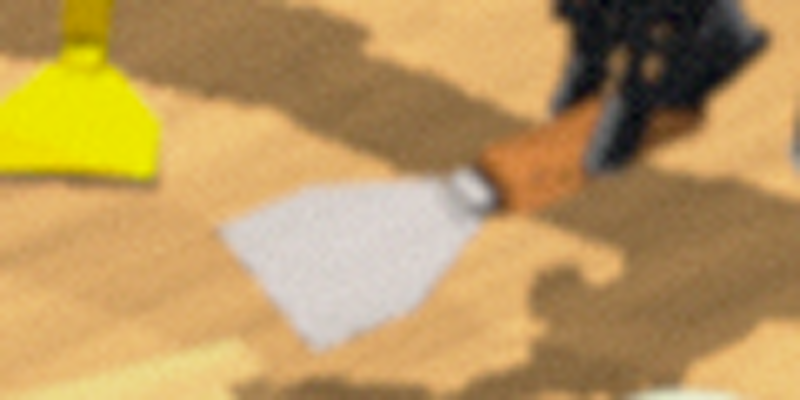

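The top crop shows the blade edge at (307.6,156)–(300.6,189), the plate at board x −110..−12, and the slat ends at x ≈ 0, which agrees with the fit. In the scene crop the edge corners are at (358,202.5) and (342.7,184.5), so the bend is about −4 mm. Next I'll come down near the board.

```bash
cat >> kin2.py <<'E'
TK=np.array([5.,0,-3.8]);EDGE=-4.;TT=30
def tipb():
    "current tip in board frame, pitch, yaw"
    p,R,s=now();K=R*Ro.from_euler("y",TT,degrees=True)*Ro.from_matrix(FL)
    t=p+K.apply([165,0,EDGE]-TK)-OB;e=K.as_euler("ZYX",degrees=True)
    return np.array([t@XB,t@YBv,t[2]]).round(2),e.round(2),s["force"].round(2),s["torque"].round(3),s["qpos"].round(2)
def go(x,y,z,yaw,pitch,n):
    P,Q=pose(bd(x,y,z),yaw,pitch,TT,TK,EDGE);plan(P,Q,n)
E
python3 - <<'E'
from kin2 import *
print(*tipb());go(-122,10,8,-103.5,8,8)
E
```

```text
[-140.43   10.09  100.07] [-1.0442e+02  1.2040e+01  1.0000e-02] [ 0.56  0.84 -0.87] [ 0.499 -0.119 -0.014] [-0.5   0.85  0.06  1.35  0.21  1.16 -0.82]
[[-0.0381, -0.5051, -0.1094,  0.002 , -0.0003,  0.0129],
 [-0.0381, -0.5051, -0.1094,  0.0021, -0.0004,  0.0129],
 [-0.0381, -0.5051, -0.1094,  0.0022, -0.0004,  0.0129],
 [-0.0381, -0.5051, -0.1094,  0.0024, -0.0004,  0.0128],
 [-0.0381, -0.5051, -0.1094,  0.0025, -0.0004,  0.0128],
 [-0.0381, -0.5051, -0.1094,  0.0026, -0.0004,  0.0128],
 [-0.0381, -0.5051, -0.1094,  0.0027, -0.0004,  0.0128],
 [-0.0381, -0.5051, -0.1094,  0.0028, -0.0004,  0.0128]]
```

```bash
cat >> kin2.py <<'E'
def flip(px,pz,a,n,start=None):
    "rows turning nose-down by a deg in n rows about the board line x=px, z=pz"
    p,R=start if start else now()[:2]
    c=(p-OB)@YBv;r=R.inv().apply(p-bd(px,c,pz));S=Ro.from_euler("y",a/n,degrees=True)
    print("flip row",a/n,(S.apply(r)-r).round(1)/1000)
E
python3 - <<'E'
from kin2 import *
go(-20,10,80,-104.5,12,4)
P,Q=pose(bd(-20,10,80),-104.5,12,TT,TK,EDGE)
flip(-4,80,85,9,(P,Q))
E
```

```text
[[ 0.0087, -0.0103,  0.0166, -0.0271, -0.0002,  0.0141],
 [ 0.0087, -0.0103,  0.0166, -0.0271, -0.0002,  0.0141],
 [ 0.0087, -0.0103,  0.0166, -0.0271, -0.0001,  0.0141],
 [ 0.0087, -0.0103,  0.0166, -0.0271, -0.0001,  0.0141]]
flip row 9.444444444444445 [-0.016   0.     -0.0241]
```

Emit:
carry_out:
  deltas: [0, 0, 0, -0.027, 0, 0.0141, 1, 0, 0, 0, -0.027, 0, 0.0141, 1, 0, 0, 0, -0.027, 0, 0.0141, 1, 0, 0, 0, -0.027, 0, 0.0141, 1, 0, 9.44, 0, -0.016, 0, -0.0241, 1, 0, 9.44, 0, -0.016, 0, -0.0241, 1, 0, 9.44, 0, -0.016, 0, -0.0241, 1, 0, 9.44, 0, -0.016, 0, -0.0241, 1, 0, 9.44, 0, -0.016, 0, -0.0241, 1, 0, 9.44, 0, -0.016, 0, -0.0241, 1, 0, 9.44, 0, -0.016, 0, -0.0241, 1, 0, 9.44, 0, -0.016, 0, -0.0241, 1]

```text
clock: 8.52
eef_pos: [565.0, -72.8, 269.8]
tool_rot: [3.132, -1.007, 1.325]
force: [0.2, 1.0, -2.3]
width: 24.8
gripper_force: 59.5
```

```bash
python3 - <<'E'
from kin2 import *
print(*tipb())
E
```

```text
[-6.6  12.4  96.88] [-97.24  87.69   7.33] [ 0.23  0.99 -2.33] [-1.189e+00  3.010e-01 -1.000e-03] [ 1.01  0.82 -0.72  1.74 -0.58  1.01  0.55]
```

```bash
python3 - <<'E'
from kin2 import *
go(-122,10,60,-103.5,8,9)
P,Q=pose(bd(-122,10,60),-103.5,8,TT,TK,EDGE);P2,_=pose(bd(-122,10,9),-103.5,8,TT,TK,EDGE);plan(P2,Q,3,(P,Q))
E
```

```text
[[ 0.0733, -8.856 , -0.1117, -0.0005, -0.0006,  0.0355],
 [ 0.0733, -8.856 , -0.1117,  0.005 , -0.0005,  0.0351],
 [ 0.0733, -8.856 , -0.1117,  0.0103, -0.0004,  0.0339],
 [ 0.0733, -8.856 , -0.1117,  0.0154, -0.0004,  0.032 ],
 [ 0.0733, -8.856 , -0.1117,  0.0202, -0.0003,  0.0292],
 [ 0.0733, -8.856 , -0.1117,  0.0244, -0.0002,  0.0257],
 [ 0.0733, -8.856 , -0.1117,  0.0281, -0.0001,  0.0217],
 [ 0.0733, -8.856 , -0.1117,  0.0311, -0.0001,  0.0171],
 [ 0.0733, -8.856 , -0.1117,  0.0334,  0.    ,  0.0121]]
[[0.    , 0.    , 0.    , 0.0064, 0.    , 0.0158],
 [0.    , 0.    , 0.    , 0.0064, 0.    , 0.0158],
 [0.    , 0.    , 0.    , 0.0064, 0.    , 0.0158]]
```

Emit:
carry_out:
  deltas: [0.07, -8.86, -0.11, -0.0005, -0.0006, 0.0355, 1, 0.07, -8.86, -0.11, 0.005, -0.0005, 0.0351, 1, 0.07, -8.86, -0.11, 0.0103, -0.0004, 0.0339, 1, 0.07, -8.86, -0.11, 0.0154, -0.0004, 0.032, 1, 0.07, -8.86, -0.11, 0.0202, -0.0003, 0.0292, 1, 0.07, -8.86, -0.11, 0.0244, -0.0002, 0.0257, 1, 0.07, -8.86, -0.11, 0.0281, -0.0001, 0.0217, 1, 0.07, -8.86, -0.11, 0.0311, -0.0001, 0.0171, 1, 0.07, -8.86, -0.11, 0.0334, 0, 0.0121, 1, 0, 0, 0, 0, 0, 0, 1, 0, 0, 0, 0, 0, 0, 1]

```text
clock: 9.9
eef_pos: [626.7, 188.3, 94.5]
tool_rot: [-3.136, 0.381, 1.34]
force: [0.3, -1.8, -1.7]
width: 24.4
gripper_force: 59.6
```

```bash
python3 - <<'E'
from kin2 import *
print(*tipb());go(-122,10,10,-103.5,8,4)
E
```

```text
[-122.68    8.36   58.62] [-103.39    8.15   -0.3 ] [ 0.33 -1.78 -1.66] [ 0.546 -0.136 -0.001] [-0.57  0.93  0.17  1.39  0.17  1.09 -0.78]
[[-0.0556, -0.037 ,  0.0632,  0.0044,  0.0005,  0.0114],
 [-0.0556, -0.037 ,  0.0632,  0.0044,  0.0005,  0.0114],
 [-0.0556, -0.037 ,  0.0632,  0.0044,  0.0005,  0.0114],
 [-0.0556, -0.037 ,  0.0632,  0.0044,  0.0005,  0.0114]]
```

Emit:
carry_out:
  deltas: [-0.06, -0.04, 0.06, 0.0044, 0.0005, 0.0114, 1, -0.06, -0.04, 0.06, 0.0044, 0.0005, 0.0114, 1, -0.06, -0.04, 0.06, 0.0044, 0.0005, 0.0114, 1, -0.06, -0.04, 0.06, 0.0044, 0.0005, 0.0114, 1, 0, 0, 0, 0, 0, 0, 1, 0, 0, 0, 0, 0, 0, 1, 0, 0, 0, 0, 0, 0, 1]

```text
clock: 10.78
eef_pos: [629.5, 186.9, 46.9]
tool_rot: [3.139, 0.382, 1.332]
force: [0.4, 0.2, -1.4]
width: 24.9
gripper_force: 59.5
```

```bash
python3 - <<'E'
from kin2 import *
print(*tipb())
t=ctrl.get_image("top")[:,:,::-1];c=ctrl.get_image("scene")[:,:,::-1]
cv2.imwrite("pics/t6.png",t);cv2.imwrite("pics/s6.png",c)
a=crop(t,265,145,100,70,400);b=crop(c,295,160,110,80,400)
o=np.zeros((300,800,3),np.uint8);o[:a.shape[0],:400]=a[:300];o[:b.shape[0],400:]=b[:300]
cv2.imwrite("pics/c6.png",o)
E
```

```text
[-122.04   10.86   11.13] [-103.6     8.09    0.11] [ 0.39  0.16 -1.41] [ 0.62  -0.185 -0.022] [-0.57  0.99  0.18  1.4   0.17  1.02 -0.8 ]
```

View pics/c6.png

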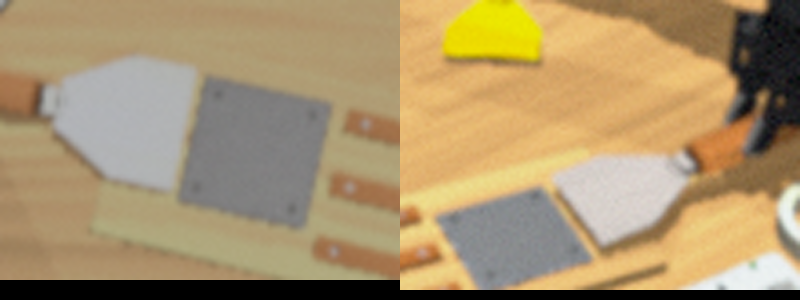

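```bash
python3 - <<'E'
from kin2 import *
from fit import tri
for a,b in(((314,162),(350.6,227.9)),((308,192.75),(337.1,209.5))):
    X,f=tri(a,b);print(X,f)
# plate top corners near: 
for a,b in(((316.5,164),(295+(592-400)/3.636,160+262/3.636)),((309.75,195),(295+(541-400)/3.636,160+187/3.636))):
    X,f=tri(a,b);print("plate",X,f)
go(-124,6.5,9,-103.3,8,2);go(-124,6.5,10,-103.3,8,2)
E
```

```text
[641.3  20.5  28.1] [-0.5  -0.37 -0.6   0.05]
[549.1  41.8  25.8] [-1.   -0.72 -1.27  0.09]
plate [637.5  13.4  12.5] [-0.57 -0.42 -0.69  0.06]
plate [542.3  36.   16.3] [-0.69 -0.49 -0.87  0.06]
[[-0.01  , -0.0459, -0.1652,  0.0014, -0.0025,  0.0007],
 [-0.01  , -0.0459, -0.1652,  0.0014, -0.0025,  0.0007]]
[[-0.01  , -0.0459, -0.1652,  0.0012, -0.0025,  0.0002],
 [-0.01  , -0.0459, -0.1652,  0.0012, -0.0025,  0.0002]]
```

Emit:
carry_out:
  deltas: [0, -0.05, -0.16, 0.0014, -0.0025, 0.0007, 1, 0, -0.05, -0.16, 0.0014, -0.0025, 0.0007, 1, 0, 0, 0, 0.0013, 0, 0.0033, 1, 0, 0, 0, 0, 0, 0, 1, 0, 0, 0, 0, 0, 0, 1, 0, 0, 0, 0, 0, 0, 1]

```text
clock: 11.62
eef_pos: [624.9, 189.8, 40.5]
tool_rot: [-3.141, 0.385, 1.338]
force: [0.4, -0.2, -2.3]
width: 24.6
gripper_force: 59.6
```

```bash
python3 - <<'E'
from kin2 import *
print(*tipb())
E
```

```text
[-123.61    6.36    5.15] [-1.0334e+02  7.9700e+00 -4.0000e-02] [ 0.38 -0.16 -2.25] [ 0.542 -0.139 -0.017] [-0.58  1.    0.17  1.41  0.17  1.01 -0.81]
```

Emit:
carry_out:
  deltas: [0, 0, 0, 0.0008, 0, 0.0019, 1, 0, 0, 0, 0, 0, 0, 1, 0, 0, 0, 0, 0, 0, 1]

```text
clock: 12.0
eef_pos: [624.7, 189.9, 38.4]
tool_rot: [-3.141, 0.385, 1.339]
force: [-0.0, -0.6, -1.7]
width: 25.1
gripper_force: 59.6
```

```bash
python3 -c "
from kin2 import *
print(*tipb())"
```

```text
[-123.67    6.19    3.02] [-1.0333e+02  7.9600e+00 -6.0000e-02] [-0.02 -0.58 -1.68] [ 0.591 -0.161  0.021] [-0.58  1.    0.17  1.41  0.17  1.   -0.81]
```

Emit:
carry_out:
  deltas: [0, 0, 0, 0.0006, 0, 0.0014, 1, 0, 0, 0, 0, 0, 0, 1, 0, 0, 0, 0, 0, 0, 1]

```text
clock: 12.38
eef_pos: [624.7, 190.0, 36.8]
tool_rot: [-3.141, 0.385, 1.339]
force: [1.4, 0.3, -2.2]
width: 24.7
gripper_force: 59.6
```

```bash
python3 -c "
from kin2 import *
print(*tipb())"
```

```text
[-123.7     6.19    1.5 ] [-1.0333e+02  7.9600e+00 -6.0000e-02] [ 1.36  0.25 -2.24] [ 0.63  -0.174 -0.025] [-0.58  1.    0.17  1.41  0.17  1.   -0.81]
```

Emit:
carry_out:
  deltas: [0, 0, 0, 0.0005, 0, 0.0011, 1, 0, 0, 0, 0, 0, 0, 1, 0, 0, 0, 0, 0, 0, 1]

```text
clock: 12.75
eef_pos: [624.8, 190.0, 35.7]
tool_rot: [-3.141, 0.385, 1.339]
force: [-0.2, -0.6, -2.3]
width: 24.4
gripper_force: 59.6
```

```bash
python3 -c "
from kin2 import *
print(*tipb())"
```

```text
[-123.75    6.22    0.31] [-1.0333e+02  7.9600e+00 -5.0000e-02] [-0.15 -0.61 -2.33] [ 0.56  -0.122 -0.016] [-0.58  1.    0.17  1.41  0.17  1.   -0.81]
```

Emit:
carry_out:
  deltas: [0, 0, 0, 0.0005, 0, 0.0011, 1, 0, 0, 0, 0, 0, 0, 1, 0, 0, 0, 0, 0, 0, 1]

```text
clock: 13.12
eef_pos: [624.7, 190.1, 34.4]
tool_rot: [-3.141, 0.385, 1.339]
force: [0.1, -0.0, -3.0]
width: 24.7
gripper_force: 59.6
```

```bash
python3 -c "
from kin2 import *
print(*tipb())"
```

```text
[-123.79    6.19   -0.91] [-1.0334e+02  7.9600e+00 -6.0000e-02] [ 0.06 -0.02 -2.95] [ 0.622 -0.138  0.015] [-0.58  1.    0.17  1.41  0.17  1.   -0.81]
```

Emit:
carry_out:
  deltas: [0, 0, 0, 0.0005, 0, 0.0011, 1, 0, 0, 0, 0, 0, 0, 1, 0, 0, 0, 0, 0, 0, 1]

```text
clock: 13.5
eef_pos: [624.8, 190.1, 33.2]
tool_rot: [-3.141, 0.385, 1.339]
force: [0.1, -0.7, -1.6]
width: 24.7
gripper_force: 59.6
```

```bash
python3 -c "
from kin2 import *
print(*tipb())"
```

```text
[-123.87    6.2    -2.13] [-1.0333e+02  7.9600e+00 -5.0000e-02] [ 0.08 -0.71 -1.63] [ 0.57  -0.15  -0.023] [-0.58  1.01  0.17  1.41  0.17  1.   -0.81]
```

Emit:
carry_out:
  deltas: [0, 0, 0, 0.0005, 0, 0.0011, 1, 0, 0, 0, 0, 0, 0, 1, 0, 0, 0, 0, 0, 0, 1]

```text
clock: 13.88
eef_pos: [624.8, 190.2, 32.0]
tool_rot: [-3.141, 0.385, 1.339]
force: [-0.7, -0.0, -1.7]
width: 24.8
gripper_force: 59.6
```

```bash
python3 -c "
from kin2 import *
print(*tipb())"
```

```text
[-123.89    6.21   -3.32] [-1.0333e+02  7.9600e+00 -5.0000e-02] [-0.69 -0.01 -1.74] [ 0.593 -0.126  0.044] [-0.58  1.01  0.17  1.41  0.17  0.99 -0.81]
```

Emit:
carry_out:
  deltas: [0, 0, 0, 0.0005, 0, 0.0011, 1, 0, 0, 0, 0, 0, 0, 1, 0, 0, 0, 0, 0, 0, 1]

```text
clock: 14.25
eef_pos: [624.8, 190.2, 30.8]
tool_rot: [-3.141, 0.385, 1.339]
force: [0.6, -0.5, -1.9]
width: 24.6
gripper_force: 59.6
```

```bash
python3 -c "
from kin2 import *
print(*tipb())"
```

```text
[-123.96    6.2    -4.54] [-1.0333e+02  7.9600e+00 -5.0000e-02] [ 0.58 -0.47 -1.86] [ 0.543 -0.103  0.068] [-0.58  1.01  0.17  1.41  0.17  0.99 -0.81]
```

Emit:
carry_out:
  deltas: [0, 0, 0, 0.0005, 0, 0.0011, 1, 0, 0, 0, 0, 0, 0, 1, 0, 0, 0, 0, 0, 0, 1]

```text
clock: 14.62
eef_pos: [624.8, 190.3, 29.6]
tool_rot: [-3.141, 0.385, 1.339]
force: [-1.1, 0.1, -1.2]
width: 24.6
gripper_force: 59.6
```

```bash
python3 -c "
from kin2 import *
print(*tipb())"
```

```text
[-124.      6.18   -5.73] [-1.0333e+02  7.9600e+00 -6.0000e-02] [-1.12  0.05 -1.25] [ 0.604 -0.124  0.055] [-0.58  1.01  0.17  1.41  0.17  0.99 -0.81]
```

Emit:
carry_out:
  deltas: [0, 0, 0, 0.0005, 0, 0.0011, 1, 0, 0, 0, 0, 0, 0, 1, 0, 0, 0, 0, 0, 0, 1]

```text
clock: 15.0
eef_pos: [624.9, 190.3, 28.5]
tool_rot: [-3.141, 0.385, 1.339]
force: [0.0, 0.6, -1.2]
width: 24.8
gripper_force: 59.6
```

```bash
python3 -c "
from kin2 import *
print(*tipb())
c=ctrl.get_image('scene')[:,:,::-1]
cv2.imwrite('pics/c7.png',crop(c,290,175,120,75,800))
t=ctrl.get_image('top')[:,:,::-1];cv2.imwrite('pics/t7.png',t)"
```

```text
[-124.07    6.25   -6.88] [-1.0333e+02  7.9600e+00 -5.0000e-02] [ 0.03  0.57 -1.2 ] [ 0.51  -0.158  0.037] [-0.58  1.01  0.17  1.41  0.17  0.99 -0.81]
```

View pics/c7.png

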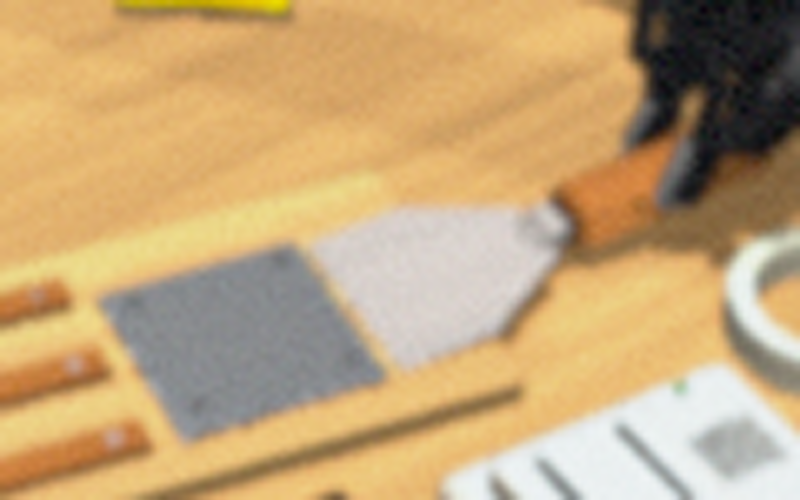

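The scene crop shows the blade edge, corners (337,211) and (351,230), parallel to the plate's near edge and just above the board. I'll keep lowering by feel.

Emit:
carry_out:
  deltas: [0, 0, 0, 0.0004, 0, 0.0009, 1, 0, 0, 0, 0, 0, 0, 1, 0, 0, 0, 0, 0, 0, 1]

```text
clock: 15.48
eef_pos: [624.9, 190.4, 27.5]
tool_rot: [-3.141, 0.385, 1.339]
force: [-0.3, -0.0, 0.3]
width: 24.6
gripper_force: 59.7
```

```bash
python3 -c "
from kin2 import *
print(*tipb())"
```

```text
[-124.17    6.3    -7.84] [-1.0333e+02  7.9700e+00 -4.0000e-02] [-0.31 -0.02  0.32] [ 0.409 -0.132 -0.012] [-0.58  1.01  0.17  1.41  0.17  0.99 -0.81]
```

```bash
sed -i 's/EDGE=-4\./EDGE=3.3/' kin2.py; python3 -c "
from kin2 import *
t=tipb();print(t[0],t[1])
go(t[0][0]-1,7,0.1,-103.3,12,2)"
```

```text
[-123.16    6.33   -0.61] [-1.0333e+02  7.9700e+00 -4.0000e-02]
[[-0.0234,  2.0161, -0.0029, -0.0025,  0.0003, -0.0054],
 [-0.0234,  2.0161, -0.0029, -0.0023,  0.0003, -0.0055]]
```

Emit:
carry_out:
  deltas: [0, 2, 0, -0.0025, 0.0003, -0.0054, 1, 0, 2, 0, -0.0023, 0.0003, -0.0055, 1, 0, 0, 0, 0, 0, 0, 1, 0, 0, 0, 0, 0, 0, 1]

```text
clock: 15.98
eef_pos: [625.3, 189.5, 39.5]
tool_rot: [-3.141, 0.314, 1.338]
force: [-0.2, -0.1, -2.1]
width: 24.5
gripper_force: 59.5
```

```bash
python3 -c "
from kin2 import *
t=tipb();print(*t)
go(t[0][0],7,-0.4,-103.3,12,1)"
```

```text
[-123.89    6.81    0.23] [-1.0336e+02  1.1990e+01 -5.0000e-02] [-0.18 -0.14 -2.14] [ 0.292 -0.088  0.057] [-0.54  0.97  0.15  1.45  0.15  0.93 -0.78]
[[-0.0652,  0.0068, -0.0342,  0.0002,  0.    ,  0.0006]]
```

```bash
cat >> kin2.py <<'E'
def avg(n=5):
    F=[]
    for i in range(n):
        s=ctrl.read_state();F.append(np.r_[s["force"],s["torque"]]);ctrl.get_image("top")
    F=np.array(F);f=F[:,:3].mean(0)
    print("Fx_b,Fy_b,Fz",(f@XB).round(2),(f@YBv).round(2),f[2].round(2),"Tyb",(F[:,3:].mean(0)@YBv).round(3),"sd",F.std(0).round(2)[[2,3]],"t",ctrl.read_state()["clock"])
E
python3 -c "
from kin2 import *
avg()"
```

```text
Fx_b,Fy_b,Fz 0.06 0.68 -1.33 Tyb 0.304 sd [0.58 0.01] t 16.225
```

```bash
python3 -c "
from kin2 import *
t=tipb();print(t[0])
P,Q=pose(bd(0,0,0),-103.36,12,TT,TK,EDGE)
R=now()[1];print(R.inv().apply(np.array([XB,YBv,[0,0,1]])).round(4))"
```

```text
[-1.2411e+02  6.6800e+00 -1.2000e-01]
[[-0.9504 -0.0263  0.31  ]
 [-0.0254  0.9997  0.0069]
 [-0.3101 -0.0013 -0.9507]]
```

Emit:
carry_out:
  deltas: [0, 0, 0, -0.0019, 0, 0.0006, 1, 0, 0, 0, -0.0019, 0, 0.0006, 1, 0, 0, 0, -0.0019, 0, 0.0006, 1, 0, 0, 0, -0.0019, -0.0001, 0.0006, 1, 0, 0, 0, 0, 0, 0, 1]

```text
clock: 16.85
eef_pos: [623.2, 181.5, 39.4]
tool_rot: [-3.14, 0.315, 1.338]
force: [-0.3, -0.2, -0.1]
width: 24.9
gripper_force: 59.7
```

```bash
python3 -c "
from kin2 import *
t=tipb();print(*t)
avg()"
```

```text
[-115.5     6.83    0.28] [-1.0336e+02  1.1930e+01 -7.0000e-02] [-0.32 -0.22 -0.15] [ 0.326 -0.075 -0.037] [-0.54  0.96  0.15  1.47  0.16  0.92 -0.78]
Fx_b,Fy_b,Fz 0.47 0.25 -1.11 Tyb 0.341 sd [0.62 0.02] t 17.1
```

Emit:
carry_out:
  deltas: [0, 0, 0, -0.002, 0, 0.0008, 1, 0, 0, 0, -0.0019, 0, 0.0006, 1, 0, 0, 0, -0.0019, 0, 0.0007, 1, 0, 0, 0, -0.0019, -0.0001, 0.0006, 1, 0, 0, 0, -0.0019, 0, 0.0006, 1, 0, 0, 0, 0, 0, 0, 1]

```text
clock: 17.85
eef_pos: [620.9, 171.6, 39.3]
tool_rot: [-3.141, 0.315, 1.338]
force: [0.2, 1.4, -1.2]
width: 25.0
gripper_force: 59.7
```

```bash
python3 -c "
from kin2 import *
t=tipb();print(*t)
avg()"
```

```text
[-105.41    7.12    0.14] [-1.0335e+02  1.1940e+01 -5.0000e-02] [ 0.16  1.36 -1.19] [ 0.528 -0.166  0.039] [-0.53  0.95  0.15  1.49  0.16  0.91 -0.77]
Fx_b,Fy_b,Fz -0.68 -0.03 -1.09 Tyb 0.492 sd [0.49 0.04] t 18.1
```

```bash
cat >> kin2.py <<'E'
def seg(img,lo,hi,z):
    hs=cv2.cvtColor(img,cv2.COLOR_BGR2HSV);m=cv2.inRange(hs[140:225,260:420],lo,hi)
    m=cv2.morphologyEx(m,cv2.MORPH_OPEN,np.ones((3,3)))
    k,l,st,c=cv2.connectedComponentsWithStats(m)
    if k<2:return None
    i=1+st[1:,4].argmax();p=np.argwhere(l==i)[:,::-1].astype(np.float32)+np.float32([260,140])
    b=[ray("top",q,z)-OB for q in cv2.boxPoints(cv2.minAreaRect(p))]
    return st[i,4],np.array([[x@XB,x@YBv]for x in b]).round(1).tolist()
def plate_blade(f=None):
    t=cv2.imread(f) if f else ctrl.get_image("top")[:,:,::-1].copy()
    print("plate",seg(t,(0,0,70),(180,50,128),21));print("blade",seg(t,(0,0,142),(180,50,255),18))
E
python3 -c "
from kin2 import *
t=cv2.imread('pics/t7.png');hs=cv2.cvtColor(t,cv2.COLOR_BGR2HSV);print(hs[180,330],hs[175,300],hs[150,350],hs[185,345])
plate_blade('pics/t6.png');plate_blade('pics/t7.png');plate_blade()"
```

```text
[150   2 128] [108   7 182] [ 20  92 174] [ 21  72 164]
plate (np.int32(409), [[-111.5, -36.7], [-113.0, 56.3], [-37.8, 57.1], [-36.6, -35.7]])
blade (np.int32(932), [[-227.5, -39.9], [-233.8, 59.2], [-121.6, 65.0], [-116.0, -33.9]])
plate (np.int32(488), [[-110.9, -36.6], [-112.3, 57.0], [-19.3, 57.9], [-18.2, -35.5]])
blade (np.int32(907), [[-227.5, -44.7], [-232.4, 52.9], [-121.7, 57.3], [-117.2, -40.1]])
plate (np.int32(531), [[-102.0, -36.6], [-105.0, 57.4], [-11.1, 59.9], [-8.6, -34.0]])
blade (np.int32(857), [[-209.5, -43.4], [-214.3, 53.6], [-107.9, 57.9], [-103.5, -38.9]])
```

Emit:
carry_out:
  deltas: [0, 0, 0, -0.0019, 0, 0.0006, 1, 0, 0, 0, -0.0019, 0, 0.0006, 1, 0, 0, 0, -0.0019, 0, 0.0006, 1, 0, 0, 0, 0, 0, 0, 1]

```text
clock: 18.65
eef_pos: [619.6, 166.4, 39.4]
tool_rot: [-3.141, 0.314, 1.339]
force: [-0.3, 2.7, -1.4]
width: 24.5
gripper_force: 59.7
```

```bash
sed -i 's/(180,50,128),21/(180,50,138),21/' kin2.py; python3 -c "
from kin2 import *
t=tipb();print(*t)
avg(4);plate_blade()"
```

```text
[-100.01    7.24    0.12] [-1.0333e+02  1.1980e+01 -5.0000e-02] [-0.32  2.68 -1.39] [ 0.755 -0.184  0.029] [-0.52  0.95  0.15  1.5   0.16  0.9  -0.77]
Fx_b,Fy_b,Fz -1.87 -0.37 -0.67 Tyb 0.756 sd [0.61 0.02] t 18.85
plate (np.int32(1028), [[-101.0, -39.6], [-105.4, 58.1], [-6.2, 62.1], [-2.3, -35.5]])
blade (np.int32(836), [[-203.5, -43.1], [-208.3, 53.9], [-104.9, 58.0], [-100.5, -38.8]])
```

Emit:
carry_out:
  deltas: [0, 0, -0.2, -0.0019, 0, 0.0006, 1, 0, 0, -0.2, -0.0019, 0, 0.0006, 1, 0, 0, -0.2, -0.0019, 0, 0.0006, 1, 0, 0, 0, 0, 0, 0, 1]

```text
clock: 19.4
eef_pos: [618.0, 159.6, 39.3]
tool_rot: [-3.137, 0.316, 1.349]
force: [0.6, 1.2, -1.5]
width: 24.6
gripper_force: 59.5
```

```bash
python3 -c "
from kin2 import *
t=tipb();print(*t)
avg(4);plate_blade()"
```

```text
[-93.11   8.79   0.27] [-102.84   11.91   -0.26] [ 0.55  1.17 -1.49] [ 0.541 -0.108 -0.051] [-0.51  0.95  0.15  1.51  0.17  0.89 -0.75]
Fx_b,Fy_b,Fz -0.31 -0.34 -1.42 Tyb 0.483 sd [0.26 0.05] t 19.6
plate (np.int32(1037), [[-100.4, -39.6], [-104.8, 58.2], [-6.2, 62.1], [-2.3, -35.5]])
blade (np.int32(763), [[-196.9, -41.6], [-201.7, 54.7], [-104.9, 58.6], [-100.6, -37.6]])
```

Emit:
carry_out:
  deltas: [0, 0, 0, -0.0019, 0, 0.0006, 1, 0, 0, 0, -0.0028, -0.0001, 0.001, 1, 0, 0, 0, -0.0028, 0, 0.0009, 1, 0, 0, 0, -0.0028, -0.0001, 0.001, 1, 0, 0, 0, -0.0028, -0.0001, 0.0009, 1, 0, 0, 0, -0.0028, 0, 0.001, 1, 0, 0, 0, 0, 0, 0, 1]

```text
clock: 20.52
eef_pos: [614.0, 143.3, 39.2]
tool_rot: [-3.137, 0.316, 1.349]
force: [-0.1, 1.1, -1.2]
width: 24.5
gripper_force: 59.6
```

```bash
python3 -c "
from kin2 import *
t=tipb();print(*t)
avg(4);plate_blade()"
```

```text
[-76.26   9.16   0.12] [-102.84   11.91   -0.26] [-0.12  1.07 -1.16] [ 0.443 -0.181 -0.031] [-0.5   0.94  0.15  1.54  0.17  0.86 -0.74]
Fx_b,Fy_b,Fz -0.23 0.02 -1.01 Tyb 0.401 sd [0.56 0.05] t 20.725
plate (np.int32(1040), [[-101.4, -39.0], [-104.8, 59.5], [-5.3, 62.5], [-2.4, -35.8]])
blade (np.int32(583), [[-188.3, 39.5], [-107.9, 59.1], [-86.0, -30.4], [-165.9, -49.9]])
```

Emit:
carry_out:
  deltas: [0, 0, 0.15, -0.0028, -0.0001, 0.0009, 1, 0, 0, 0.15, -0.0038, -0.0002, 0.0013, 1, 0, 0, 0.15, -0.0038, -0.0002, 0.0013, 1, 0, 0, 0.15, -0.0038, -0.0002, 0.0012, 1, 0, 0, 0.15, -0.0038, -0.0002, 0.0013, 1, 0, 0, 0.15, -0.0038, -0.0002, 0.0012, 1, 0, 0, 0.15, -0.0038, -0.0002, 0.0013, 1, 0, 0, 0, 0, 0, 0, 1]

```text
clock: 21.78
eef_pos: [606.4, 117.1, 39.0]
tool_rot: [3.141, 0.316, 1.33]
force: [-0.7, 0.1, -1.3]
width: 24.4
gripper_force: 59.7
```

```bash
python3 -c "
from kin2 import *
t=tipb();print(*t)
avg(4);plate_blade()"
```

```text
[-4.889e+01  5.790e+00  4.000e-02] [-1.0379e+02  1.1880e+01  6.0000e-02] [-0.65  0.07 -1.34] [ 0.385 -0.107  0.052] [-0.47  0.92  0.16  1.6   0.18  0.82 -0.74]
Fx_b,Fy_b,Fz 0.97 0.14 -1.81 Tyb 0.279 sd [0.47 0.08] t 21.975
plate (np.int32(1036), [[-101.3, -38.8], [-104.7, 60.2], [-5.4, 63.1], [-2.4, -35.6]])
blade (np.int32(314), [[-152.3, -34.4], [-156.0, 45.0], [-103.8, 47.1], [-100.2, -32.2]])
```

Emit:
carry_out:
  deltas: [0, 0, 0, -0.0028, 0.0003, 0.0009, 1, 0, 0, 0, -0.0038, 0.0005, 0.0012, 1, 0, 0, 0, -0.0038, 0.0005, 0.0012, 1, 0, 0, 0, -0.0038, 0.0005, 0.0012, 1, 0, 0, 0, -0.0038, 0.0005, 0.0012, 1, 0, 0, 0, -0.0038, 0.0005, 0.0012, 1, 0, 0, 0, -0.0028, 0.0002, 0.0009, 1, 0, 0, 0, 0, 0, 0, 1]

```text
clock: 23.02
eef_pos: [603.3, 91.6, 39.2]
tool_rot: [3.14, 0.316, 1.33]
force: [0.0, 0.5, -2.5]
width: 24.3
gripper_force: 59.5
```

```bash
python3 -c "
from kin2 import *
t=tipb();print(*t)
avg(4);plate_blade()
flip(-3,0,88,9)"
```

```text
[-23.48   9.43   0.17] [-1.0377e+02  1.1910e+01  7.0000e-02] [ 0.04  0.51 -2.45] [ 0.406 -0.099  0.043] [-0.44  0.91  0.17  1.63  0.19  0.79 -0.72]
Fx_b,Fy_b,Fz 0.67 0.33 -1.92 Tyb 0.324 sd [0.37 0.06] t 23.225
plate (np.int32(1039), [[-102.9, -36.4], [-102.6, 62.3], [-2.8, 61.5], [-3.5, -37.0]])
blade (np.int32(109), [[-131.7, 27.9], [-105.0, 34.4], [-94.0, -10.3], [-120.7, -16.8]])
flip row 9.777777777777779 [-0.016   0.     -0.0263]
```

The blade is about 80 mm under the plate, and the plate is square against the slat ends. The forces are light. Next I work out the flip.

```bash
python3 -c "
from kin2 import *
flip(-11,0,96,10)
print(tipb()[0],ctrl.read_state()['clock'])"
```

```text
flip row 9.6 [-0.0151  0.     -0.0246]
[-23.7    9.35   0.07] 23.275
```

Emit:
carry_out:
  deltas: [0, 9.6, 0, -0.0151, 0, -0.0246, 1, 0, 9.6, 0, -0.0151, 0, -0.0246, 1, 0, 9.6, 0, -0.0151, 0, -0.0246, 1, 0, 9.6, 0, -0.0151, 0, -0.0246, 1, 0, 9.6, 0, -0.0151, 0, -0.0246, 1, 0, 9.6, 0, -0.0151, 0, -0.0246, 1, 0, 9.6, 0, -0.0151, 0, -0.0246, 1, 0, 9.6, 0, -0.0151, 0, -0.0246, 1, 0, 9.6, 0, -0.0151, 0, -0.0246, 1, 0, 9.6, 0, -0.0151, 0, -0.0246, 1, 0, 0, 0, 0, 0, 0, 1]

```text
clock: 24.65
eef_pos: [551.8, -115.6, 173.1]
tool_rot: [-3.095, -1.341, 1.278]
force: [-1.1, 0.1, -2.5]
width: 25.0
gripper_force: 59.4
```

```bash
python3 -c "
from kin2 import *
R=now()[1];print(R.inv().apply(np.array([XB,YBv,[0,0,1]])).round(3))"
```

```text
[[-0.236 -0.022 -0.972]
 [-0.006  1.    -0.021]
 [ 0.972  0.001 -0.236]]
```

Emit:
carry_out:
  deltas: [0, 0, 0, 0.0024, 0.0002, 0.0097, 1, 0, 0, 0, 0.0145, 0.0004, 0.0172, 1, 0, 0, 0, 0.0145, 0.0004, 0.0172, 1, 0, 0, 0, 0.0193, 0.0004, 0.0158, 1, 0, 0, 0, 0.0193, 0.0004, 0.0158, 1, 0, 0, 0, 0.0193, 0.0004, 0.0158, 1]

```text
clock: 25.65
eef_pos: [581.6, -4.3, 246.5]
tool_rot: [-3.135, -1.336, 1.325]
force: [-0.2, -0.6, -1.8]
width: 24.7
gripper_force: 59.4
```

```bash
python3 -c "
from kin2 import *
t=tipb();print(*t,ctrl.read_state()['clock'])
cv2.imwrite('pics/t9.png',ctrl.get_image('top')[:,:,::-1]);cv2.imwrite('pics/s9.png',ctrl.get_image('scene')[:,:,::-1])
plate_blade('pics/t9.png')
s=cv2.imread('pics/s9.png');hs=cv2.cvtColor(s,cv2.COLOR_BGR2HSV)
for x in(-90,-50,-10,10,30,50,70,90,110):
  u=proj('scene',bd(x,10,14)).astype(int);print(x,u,hs[u[1],u[0]])"
```

```text
[-122.02    9.09   78.13] [  76.61   73.45 -179.69] [-0.25 -0.56 -1.8 ] [-1.306  0.31  -0.007] [ 1.11  1.18 -1.03  1.78 -0.53  0.86  0.56] 25.65
plate (np.int32(149), [[-121.8, -23.1], [-123.5, 66.7], [-105.4, 67.0], [-103.7, -22.8]])
blade (np.int32(295), [[150.0, 80.8], [200.1, 93.0], [213.1, 36.5], [163.1, 24.3]])
-90 [332 220] [ 18 128 179]
-50 [320 223] [ 19 124 216]
-10 [308 227] [ 17 124 169]
10 [301 229] [ 17  27 167]
30 [295 230] [ 15  19 164]
50 [288 232] [ 11  25 172]
70 [282 234] [ 10  23 170]
90 [275 236] [ 13  19 163]
110 [269 238] [ 14 180 133]
```

```bash
python3 -c "
from kin2 import *
go(-160,12,110,-104,10,10)"
```

```text
[[-0.0277, -9.6669,  0.059 , -0.0048,  0.0006,  0.0252],
 [-0.0277, -9.6669,  0.059 , -0.0005,  0.0006,  0.0256],
 [-0.0277, -9.6669,  0.059 ,  0.0038,  0.0006,  0.0253],
 [-0.0277, -9.6669,  0.059 ,  0.008 ,  0.0006,  0.0243],
 [-0.0277, -9.6669,  0.059 ,  0.012 ,  0.0006,  0.0226],
 [-0.0277, -9.6669,  0.059 ,  0.0156,  0.0005,  0.0203],
 [-0.0277, -9.6669,  0.059 ,  0.0188,  0.0005,  0.0174],
 [-0.0277, -9.6669,  0.059 ,  0.0215,  0.0005,  0.014 ],
 [-0.0277, -9.6669,  0.059 ,  0.0235,  0.0005,  0.0102],
 [-0.0277, -9.6669,  0.059 ,  0.0249,  0.0004,  0.0061]]
```

Emit:
carry_out:
  deltas: [0, -9.6, 0.06, -0.0048, 0.0006, 0.0252, 1, 0, -9.6, 0.06, -0.0005, 0.0006, 0.0256, 1, 0, -9.6, 0.06, 0.0038, 0.0006, 0.0253, 1, 0, -9.6, 0.06, 0.008, 0.0006, 0.0243, 1, 0, -9.6, 0.06, 0.012, 0.0006, 0.0226, 1, 0, -9.6, 0.06, 0.0156, 0.0005, 0.0203, 1, 0, -9.6, 0.06, 0.0188, 0.0005, 0.0174, 1, 0, -9.6, 0.06, 0.0215, 0.0005, 0.014, 1, 0, -9.6, 0.06, 0.0235, 0.0005, 0.0102, 1, 0, -9.6, 0.06, 0.0249, 0.0004, 0.0061, 1, 0, 0, 0, 0, 0, 0, 1]

```text
clock: 27.12
eef_pos: [637.8, 229.3, 136.6]
tool_rot: [-3.124, 0.327, 1.341]
force: [-0.8, -0.7, -2.5]
width: 24.4
gripper_force: 59.5
```

```bash
python3 -c "
from kin2 import *
t=tipb();print(*t,ctrl.read_state()['clock'])
cv2.imwrite('pics/t10.png',ctrl.get_image('top')[:,:,::-1]);cv2.imwrite('pics/s10.png',ctrl.get_image('scene')[:,:,::-1])
tt=cv2.imread('pics/t10.png');print('plate bare',seg(tt[:,:].copy(),(0,0,120),(180,45,255),27))
plan([472,318,100],toolR(13.3,0,-30),14)
a=crop(tt,300,150,110,75,400);b=crop(cv2.imread('pics/s10.png'),240,180,140,85,400)
o=np.zeros((280,800,3),np.uint8);o[:a.shape[0],:400]=a;o[:b.shape[0],400:]=b;cv2.imwrite('pics/c10.png',o)"
```

```text
[-165.17    7.9    99.32] [-103.71   11.27   -1.  ] [-0.77 -0.67 -2.52] [ 0.517 -0.125 -0.102] [-0.54  0.9   0.07  1.29  0.19  1.2  -0.81] 27.125
plate bare (np.int32(1135), [[-4.6, -38.3], [-6.6, 64.6], [95.6, 66.5], [97.1, -36.2]])
[[-3.4955, -0.5439, -7.6275,  0.0046, -0.0133,  0.0016],
 [-3.4955, -0.5439, -7.6275,  0.0063, -0.0127,  0.0008],
 [-3.4955, -0.5439, -7.6275,  0.008 , -0.0117, -0.    ],
 [-3.4955, -0.5439, -7.6275,  0.0095, -0.0106, -0.0008],
 [-3.4955, -0.5439, -7.6275,  0.0108, -0.0091, -0.0015],
 [-3.4955, -0.5439, -7.6275,  0.0119, -0.0075, -0.0021],
 [-3.4955, -0.5439, -7.6275,  0.0127, -0.0057, -0.0026],
 [-3.4955, -0.5439, -7.6275,  0.0133, -0.0038, -0.003 ],
 [-3.4955, -0.5439, -7.6275,  0.0137, -0.0018, -0.0033],
 [-3.4955, -0.5439, -7.6275,  0.0137,  0.0002, -0.0035],
 [-3.4955, -0.5439, -7.6275,  0.0136,  0.0022, -0.0036],
 [-3.4955, -0.5439, -7.6275,  0.0131,  0.0042, -0.0035],
 [-3.4955, -0.5439, -7.6275,  0.0124,  0.0061, -0.0033],
 [-3.4955, -0.5439, -7.6275,  0.0114,  0.0079, -0.003 ]]
```

The segmentation shows the bare plate as a square, board x −5..96, y −37..65, lying on the slats. I'll take the knife back to its clear spot on the plank.

Emit:
carry_out:
  deltas: [-3.5, -0.54, -7.6, 0.0046, -0.0133, 0.0016, 1, -3.5, -0.54, -7.6, 0.0063, -0.0127, 0.0008, 1, -3.5, -0.54, -7.6, 0.008, -0.0117, 0, 1, -3.5, -0.54, -7.6, 0.0095, -0.0106, -0.0008, 1, -3.5, -0.54, -7.6, 0.0108, -0.0091, -0.0015, 1, -3.5, -0.54, -7.6, 0.0119, -0.0075, -0.0021, 1, -3.5, -0.54, -7.6, 0.0127, -0.0057, -0.0026, 1, -3.5, -0.54, -7.6, 0.0133, -0.0038, -0.003, 1, -3.5, -0.54, -7.6, 0.0137, -0.0018, -0.0033, 1, -3.5, -0.54, -7.6, 0.0137, 0.0002, -0.0035, 1, -3.5, -0.54, -7.6, 0.0136, 0.0022, -0.0036, 1, -3.5, -0.54, -7.6, 0.0131, 0.0042, -0.0035, 1]

```text
clock: 28.72
eef_pos: [506.1, 296.8, 110.5]
tool_rot: [3.107, 0.505, 2.984]
force: [0.9, 0.4, -1.8]
width: 24.7
gripper_force: 59.6
```

```bash
python3 -c "
from kin2 import *
p,R,s=now();print(p,s['clock'],s['qpos'].round(2))
plan([474,318,60],toolR(13.3,0.5,-30),8)"
```

```text
[506.07120348 296.77360882 110.49636305] 28.725 [-0.96  0.67  0.22  2.18  1.66  0.25 -1.  ]
[[-1.1161, -0.0301, -2.435 ,  0.0069,  0.0019,  0.0035],
 [-1.1161, -0.0301, -2.435 ,  0.0068,  0.0021,  0.0035],
 [-1.1161, -0.0301, -2.435 ,  0.0067,  0.0023,  0.0036],
 [-1.1161, -0.0301, -2.435 ,  0.0066,  0.0025,  0.0036],
 [-1.1161, -0.0301, -2.435 ,  0.0065,  0.0027,  0.0036],
 [-1.1161, -0.0301, -2.435 ,  0.0064,  0.0029,  0.0037],
 [-1.1161, -0.0301, -2.435 ,  0.0063,  0.0031,  0.0038],
 [-1.1161, -0.0301, -2.435 ,  0.0061,  0.0033,  0.0038]]
```

Emit:
carry_out:
  deltas: [-1.1, 0, -2.4, 0.0069, 0.0019, 0.0035, 1, -1.1, 0, -2.4, 0.0068, 0.0021, 0.0035, 1, -1.1, 0, -2.4, 0.0067, 0.0023, 0.0036, 1, -1.1, 0, -2.4, 0.0066, 0.0025, 0.0036, 1, -1.1, 0, -2.4, 0.0065, 0.0027, 0.0036, 1, -1.1, 0, -2.4, 0.0064, 0.0029, 0.0037, 1, -1.1, 0, -2.4, 0.0063, 0.0031, 0.0038, 1, -1.1, 0, -2.4, 0.0061, 0.0033, 0.0038, 1, 0, 0, 0, 0, 0, 0, 1]

```text
clock: 29.85
eef_pos: [475.0, 317.5, 59.6]
tool_rot: [3.14, 0.51, -2.92]
force: [-0.5, -0.3, -1.3]
width: 24.1
gripper_force: 59.6
```

```bash
python3 -c "
from kin2 import *
p,R,s=now();print(p,s['clock'],s['force'],s['torque'],s['qpos'].round(2),(R.inv()*toolR(13.3,0,-30)).as_rotvec(degrees=True))
plan([p[0],p[1],14],toolR(13.3,0,-30),4)"
```

```text
[474.98508933 317.46143559  59.60167246] 29.85 [-0.54540576 -0.31306169 -1.30352262] [-0.12862118  0.72912575 -0.00833606] [-0.71  0.75 -0.13  2.3   2.33  0.49 -1.31] [-0.22330429 -0.76355502 -0.52369375]
[[-0.0558, -0.1909, -0.1309,  0.0056, -0.    ,  0.0099],
 [-0.0558, -0.1909, -0.1309,  0.0056, -0.    ,  0.0099],
 [-0.0558, -0.1909, -0.1309,  0.0056, -0.    ,  0.0099],
 [-0.0558, -0.1909, -0.1309,  0.0057, -0.    ,  0.0099]]
```

Emit:
carry_out:
  deltas: [-0.06, -0.2, -0.13, 0.0056, 0, 0.0099, 1, -0.06, -0.2, -0.13, 0.0056, 0, 0.0099, 1, -0.06, -0.2, -0.13, 0.0056, 0, 0.0099, 1, -0.06, -0.2, -0.13, 0.0057, 0, 0.0099, 1, 0, 0, 0, 0, 0, 0, 1, 0, 0, 0, 0, 0, 0, 1]

```text
clock: 30.6
eef_pos: [474.1, 319.9, 13.5]
tool_rot: [3.141, 0.524, -2.905]
force: [0.4, 0.1, -2.0]
width: 24.7
gripper_force: 59.6
```

```bash
python3 -c "
from kin2 import *
p,R,s=now();print(p,s['clock'],(R.inv()*toolR(13.3,0,-30)).as_rotvec(degrees=True));avg(3);print(ctrl.read_state()['torque'])"
```

```text
[474.05634511 319.89669085  13.45002679] 30.6 [0.13541719 0.04996125 0.20349009]
Fx_b,Fy_b,Fz -0.17 0.14 -2.17 Tyb -0.336 sd [0.58 0.01] t 30.75
[-0.16165382  0.76057327 -0.0032203 ]
```

Emit:
carry_out:
  deltas: [0, 0, 0, 0.001, 0, 0.0017, 1, 0, 0, 0, 0.001, 0, 0.0017, 1, 0, 0, 0, 0, 0, 0, 1, 0, 0, 0, 0, 0, 0, 1]

```text
clock: 31.25
eef_pos: [474.0, 319.9, 9.6]
tool_rot: [3.141, 0.524, -2.905]
force: [0.6, 0.6, -1.4]
width: 24.2
gripper_force: 59.6
```

```bash
python3 -c "
from kin2 import *
avg(3);print(ctrl.read_state()['torque'])"
```

```text
Fx_b,Fy_b,Fz -0.35 0.24 -1.83 Tyb -0.381 sd [0.33 0.04] t 31.4
[-0.19665989  0.79866489  0.03633401]
```

Emit:
carry_out:
  deltas: [0, 0, 0, 0.0006, 0, 0.001, 1, 0, 0, 0, 0, 0, 0, 1, 0, 0, 0, 0, 0, 0, 1]

```text
clock: 31.78
eef_pos: [474.0, 319.9, 8.4]
tool_rot: [3.141, 0.525, -2.905]
force: [1.0, -0.6, -0.8]
width: 25.0
gripper_force: 59.6
```

```bash
python3 -c "
from kin2 import *
avg(3);print(ctrl.read_state()['torque'])"
```

```text
Fx_b,Fy_b,Fz -0.01 0.07 -1.08 Tyb -0.378 sd [0.42 0.02] t 31.925
[-0.15979042  0.72833438 -0.02091113]
```

Emit:
carry_out:
  deltas: [0, 0, 0, 0.0005, 0, 0.0008, 1, 0, 0, 0, 0, 0, 0, 1, 0, 0, 0, 0, 0, 0, -0.1, 0, 0, 0, 0, 0, 0, -0.1, 0, 0, 0, 0, 0, 0, -0.1, 0, 0, 0, 0, 0, 0, -0.1, 0, 0, 0, 0, 0, 0, -0.1]

```text
clock: 32.8
eef_pos: [474.0, 319.9, 7.5]
tool_rot: [3.141, 0.525, -2.905]
force: [-0.0, 1.0, -0.2]
width: 47.5
gripper_force: 0.0
```

Emit:
carry_out:
  deltas: [0, 0, 0, -0.002, 0, -0.008, -0.1, 0, 0, 0, -0.008, 0, -0.02, -0.1, 0, 0, 0, -0.016, 0, -0.03, -0.1, 0, 0, 0, -0.02, 0, -0.035, -0.1, 0, 0, 0, -0.02, 0, -0.035, -0.1, 0, 0, 0, -0.01, 0, -0.04, -0.1, 0, 0, 0, 0, 0, -0.05, -0.1, 0, 0, 0, 0, 0, -0.05, -0.1]

```text
clock: 33.8
eef_pos: [432.9, 307.0, 237.6]
tool_rot: [-3.129, 0.538, -2.905]
force: [0.3, 0.2, -0.4]
width: 46.8
gripper_force: 0.0
```

```bash
python3 -c "
from kin2 import *
p,R,s=now();print(p,s['clock'],s['force'],s['width'])
t=ctrl.get_image('top')[:,:,::-1];s=ctrl.get_image('scene')[:,:,::-1]
a=crop(t,140,140,280,110,800);b=crop(s,230,130,240,85,800)
cv2.imwrite('pics/fin.png',np.vstack([a,b])[:600])"
```

```text
[432.91032381 306.97340137 237.61733437] 33.8 [ 0.30339057  0.21471891 -0.37627002] 46.81188008190337
```

View pics/fin.png

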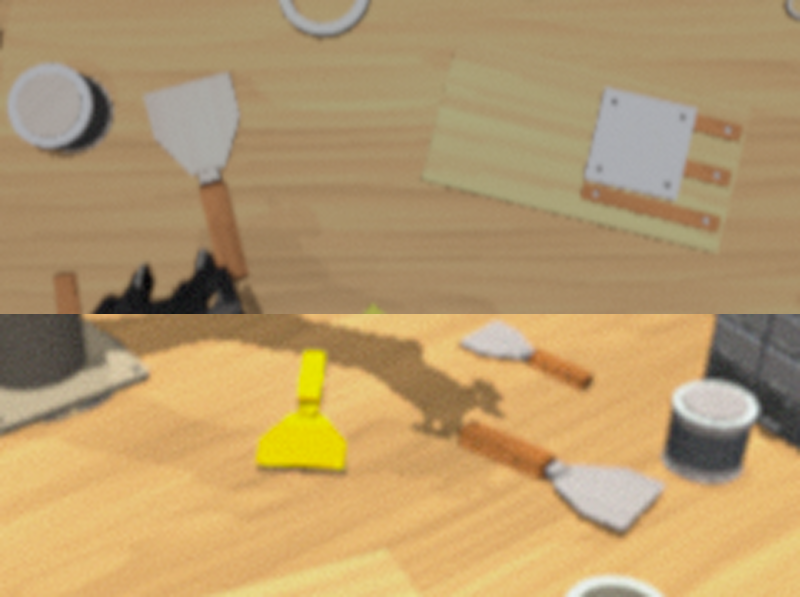

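The final picture shows the plate lying flat on the slats at about (364,190) with its bare side up. The knife lies flat and alone on the plank at about (213,200), and the gripper is free. I'm handing the job in.

```bash
python3 -c "
from cell import ctrl
print(ctrl.finish_job())"
```

```text
the job is handed in; nothing more can be done
None
```

The plate is flipped and lies flat on the slats with its bare underside up, the knife is laid down flat and released clear of everything on the plank, and the job is handed in at about 34 s; the verdict was not reported back.

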